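# Lock away the gauge blocks

## Task

Put all the gauge blocks away and lock the gauge box: first lift the enamel mug off the box by its handle and stand it upright on the worktable beside the box, then slide the lid open wide, slide each gauge block forward from under the lip of the rack, lift it out and lay it in the box. Slide the lid fully shut so that its tongue lies under the raised shackle, and only then press the padlock's shackle straight down into the lock body until it clicks and stays down. Do not tip the mug over, and leave the tape roll and the jar near the work where they are.

Things in the scene. Friction and masses are not known exactly. Their poses are not given: they have to be found in the camera images.
- lock_box: Grey steel gauge box, fixed (place and yaw vary). Origin: centre of its underside on the table; +x points from its padlock side to its back. Outside 150 (x) x 160 (y) x 44 mm high; along both y sides guide rails rise to z 53 (170 mm over the rails). At the front a brass lock body, 20 x 44 mm, stands in a bracket: centre x -89, y 0, top z 41, shackle upwards.
- box_in (a point): Centre of the box's inner floor, 4 mm above the table (axes of the box). Inside: x -71 to 71, y -76 to 76 mm, rim 40 mm above this floor.
- box_lid (a joint): Sliding lid, m: 0 = fully shut, grows as it slides to the box's +x, at most 0.125; wide open = 0.11 or more. Starts 0 to 12 mm ajar; stays where left (friction 2 N). Top at z 49 mm; at value v it covers box x from v - 75 mm on; its tongue (box y 3 to 23 mm, same height) reaches 24 mm farther to -x, and shut, the eye in it lies under the shackle's short leg.
- lid_tab (a point): Centre of the top edge of the lid's upright pull tab: dark steel, 10 mm thick along the box's x, 50 mm wide along y, 29 mm tall (z 49 to 78 mm). It moves with the lid (box x = -45 mm + lid value, y 0).
- shackle (a joint): Travel of the padlock shackle, m: 0 = raised (open), 0.022 = hard stop at the bottom. A spring pushes it up with 1 to 3 N; from about 9 to 15 mm a hidden pawl resists (7 to 12 N in all), then it snaps down and the pawl holds it at about 0.021. Pressed less, it springs back up. If the lid is over 3 mm from shut, its short leg strikes the lid's tongue.
- shackle_top (a point): Middle of the top of the shackle's crown (raised: 86 mm above the table; locked: about 65 mm). U-shaped steel bar 8 mm thick, lying across the box's y, legs 26 mm apart. It moves straight down.
- gauge_rack: Aluminium rack, fixed (place and yaw vary; rack and box may swap sides). Origin: on the table under the middle of the lip's front edge; +x points into the rack, blocks slide out along -x. Four pigeonholes 32 mm wide, 26 mm deep, centres at y -84, -28, 28, 84 mm, floor = the table, under one lip (underside z 17, top z 22 mm). Whole rack 32 x 224 x 22 mm.
- gauge_0_center (a point): Centre of a light steel gauge block, 22 (its x) x 60 (its y, long axis) x 14 mm (z), 0.1 to 0.2 kg. It starts lying on the table with about 14 to 20 mm of its length in a pigeonhole under the lip and the rest sticking out in front, long axis near the rack's x. Two to four blocks are there; absent ones have no pose.
- gauge_1_center (a point): Centre of a light steel gauge block, 22 (its x) x 60 (its y, long axis) x 14 mm (z), 0.1 to 0.2 kg. It starts lying on the table with about 14 to 20 mm of its length in a pigeonhole under the lip and the rest sticking out in front, long axis near the rack's x. Two to four blocks are there; absent ones have no pose.
- gauge_2_center (a point): Centre of a light steel gauge block, 22 (its x) x 60 (its y, long axis) x 14 mm (z), 0.1 to 0.2 kg. It starts lying on the table with about 14 to 20 mm of its length in a pigeonhole under the lip and the rest sticking out in front, long axis near the rack's x. Two to four blocks are there; absent ones have no pose.
- gauge_3_center (a point): Centre of a light steel gauge block, 22 (its x) x 60 (its y, long axis) x 14 mm (z), 0.1 to 0.2 kg. It starts lying on the table with about 14 to 20 mm of its length in a pigeonhole under the lip and the rest sticking out in front, long axis near the rack's x. Two to four blocks are there; absent ones have no pose.
- mug_center (a point): Centre of the body of a white enamel mug, 38 mm above its underside; axes are the mug's: z up along it, handle towards its -y. Body 75 mm across, 77 mm tall, about 0.3 kg. It starts standing on the box's lid (underside at z 49 mm) behind the tab.
- mug_handle (a point): Middle of the upright part of the mug's handle, 59 mm from the mug's axis and 45 mm above its underside. The handle is 8 mm thick (mug x); its upright part is 12 mm deep and there is 16 mm of free room between it and the body; its top is 66 mm above the mug's underside.
- tape_roll: Bystander: black tape roll lying flat in the middle behind the work (another lies far back, with the furniture), 95 mm across, 19 mm high; origin at the centre of its underside.
- jar: Bystander: small clear jar in front between box and rack (another stands far back), 52 mm across, 58 mm high; origin at the centre of its underside.
There are look-alikes about, which are no part of the job. There is more than one size of the part that bears mug_center; the job needs the larger.

How it is judged:
By the outcome, as a careful person would: the job done as asked, in the order asked, and still so for the second after the job is handed in, with the robot touching nothing.
Of gauge_0, gauge_1, gauge_2, gauge_3 only 2 to 4 are there at a start; the rules pass over those that are not, and their reading is None.
At some moment in a run one of gauge_0, gauge_1, gauge_2, gauge_3 may be knocked a few centimetres aside while the robot is not near it.
It also fails if it takes over 210 s, if anything falls off the work surface, if the arm or the gripper's body presses on something with over 40 N, if the wrist force passes 120 N, or if a joint passes its speed limit or range.

## Robot

A 6-joint arm with a two-finger parallel gripper is mounted at the origin on a cart in front of the work surface, level with it; the furniture and walls round the work are solid. World frame = base frame: x ahead of the robot, y to its left, z up, the work surface at z = 0. Lengths are in m, angles in rad, forces in N, time in s.
With the tool pointing down it reaches from about 0.225 to 0.875 m from the base axis. Payload 3.4 kg.
Tool frame: the origin (TCP) lies at the very end of the fingers, on their centre line; the grasp point (between the pads) lies 19 mm behind it; z points along the fingers, y is the direction in which the jaws open and shut (so a half turn about z gives the same grasp; the last joint's range is limited). The gripper opens to 85 mm and grips with 20 to 120 N. Pads are 22 mm wide; open, the fingers measure 114 mm over their backs; the gripper's body (76 mm by 85 mm) begins 54 mm behind the grasp point. The pads swing forward as they close: fully open they stand 13 mm farther back than shut.
Start: joints at [-1.248, 0.276, 1.505, -0, 1.361, -0.121], TCP at [0.247, -0.519, 0.231] pointing down, gripper open.
Joint ranges: [-2.89, 2.89], [-0.75, 2.08], [0.22, 2.7], [-1.18, 4.32], [0.11, 2.71], [-2.7, 2.7]. Speed limits (rad/s): [2.57, 2.57, 3.14, 3.14, 3.14, 3.14].

## Interface

Orientations are given as a unit quaternion [w, x, y, z].
In Python, from rig import telemetry, optics, order gives the robot as it stands.
- The arm moves only by the shell command python3 -m creep 'ROWS' [FORCE]. ROWS is a JSON object of lists of equal length, an entry for each row: "slide": the shift along the world's x, y, z normalised to -1 to 1, where 1 is 0.15 m, a list of three; "twist": the turn, a rotation vector about the world's x, y, z normalised to -1 to 1, where 1 is 360 degrees, a list of three; "fingers": the gripper's target within -1 to 1 (fully open at 1, half-way at 0, shut at -1). A call has 1 to 20 rows; each row is the pose to reach, as a shift and turn from the pose commanded when the call began, turning the shorter way round; what a row does not reach only later rows make up. A row lasts 1/10 s, in which the tool goes at most 50 mm and 8.59 degrees, less where a joint would pass 70% of its speed; a pose out of reach is approached as far as the arm can. A call with a number of a shift or a turn outside -1 to 1 is refused whole. A call with a gripper value outside its range is refused whole. The fingers move at their own pace and stop on an object; FORCE is the grip in N (left out, the last holds). Time passes only in rows, so rows that repeat a pose let the fingers close. It gives the time, the measured TCP pose, the force and the opening at its end, in the units of the state.
- telemetry.get_state(): the state, without advancing time (a new reading comes with each control period).
- optics.get_image(name): name is "scene" or "side" or "wrist"; returns a dict with "img" (400x640x3 uint8, blue, green, red), "depth" (400x640 float32, m along the optical axis (not along the pixel's ray), 0 where there is no reading), "fovy" (degrees; the focal length in pixels is half the picture's height over the tangent of half this angle, whatever the lens; pixels are square), "cx", "cy" (the principal point, pixels), "world_from_camera" (4x4, takes a point from camera to world coordinates). Camera axes: x right, y down, z forward; pixel columns grow to the right and rows downward; lengths in m; the calibration is good to about 2 mm. The wrist camera is an equidistant fisheye: a pixel r from the principal point sees the ray r / f radians off the axis. A picture is of the moment at which its call begins.
- order.sign_off(): hands the job in, once; it reports no verdict.
The state is a dict: "clock": time; "qpos": joint angles; "qd": joint speeds; "effort": joint torques, N m; "position": TCP position; "ee_rot": TCP orientation; "contact_force": force on the tool from outside, world axes, zero at the start; "moment": the same for the moment, N m; "width": finger opening in m.
Only numpy, scipy, OpenCV 4.12 (cv2) and the standard library are available. Lean on these libraries where they do the work, as an engineer would, in place of code of your own. Each camera call takes 0.05 s, during which the arm holds its last target.

## Working session

There is one attempt and no reset: what is moved stays moved. The work goes in short steps, Python scripts to look and compute and a shell command to move; the robot and the scene stay as the last step left them, time stands still between calls to the robot, and variables do not carry over. Pictures are saved under pics/ and viewed, and the job is handed in when it is done.

```bash
ls; mkdir -p pics
python3 - <<'E'
from rig import telemetry, optics
import cv2
print(telemetry.get_state())
for n in ("scene","side","wrist"):
    d=optics.get_image(n); cv2.imwrite(f"pics/{n}0.png",d["img"]); print(n,d["fovy"],d["cx"],d["cy"],d["world_from_camera"])
E
```

```text
pics
{'clock': 0.0, 'qpos': array([-1.24798289e+00,  2.76602634e-01,  1.50614459e+00, -1.56403307e-05,
        1.36067441e+00, -1.20994215e-01]), 'qd': array([-0.00102802, -0.00256945,  0.00016001, -0.00090056,  0.0008671 ,
       -0.00106893]), 'effort': array([-8.07765973e-04, -4.16775441e+01, -2.45802069e+01, -4.66628244e-04,
        1.09505907e-02, -2.53432842e-05]), 'position': array([ 0.24671949, -0.5187974 ,  0.23043078]), 'ee_rot': array([-9.09067677e-04,  9.75479441e-01,  2.20088671e-01, -9.97320731e-05]), 'contact_force': array([ 0.68355964, -0.31951259, -0.06681605]), 'moment': array([-0.02163693, -0.01172631, -0.00833612]), 'width': 0.08571936792601804}
scene 50.560667915719996 326.0153977856818 198.3350879009164 [[-0.67984844 -0.37924544  0.62767746 -0.14400834]
 [-0.73325362  0.33746415 -0.59030253  0.63670913]
 [ 0.0120509  -0.86156302 -0.50750757  0.63101631]
 [ 0.          0.          0.          1.        ]]
side 57.39487473617106 317.7161024621123 209.72290738128217 [[ 0.99593164 -0.02718801  0.08591264  0.44151213]
 [-0.08994157 -0.35852386  0.92917768 -0.84890725]
 [ 0.00553924 -0.93312457 -0.35951058  0.43086417]
 [ 0.          0.          0.          1.        ]]
wrist 65.70646984690485 315.9991316302721 195.30661923241564 [[ 0.42937591 -0.8685226  -0.2475981   0.30936063]
 [-0.90312407 -0.41347046 -0.11579767 -0.4893626 ]
 [-0.00180161  0.27333254 -0.96191792  0.37190633]
 [ 0.          0.          0.          1.        ]]
```

View pics/scene0.png

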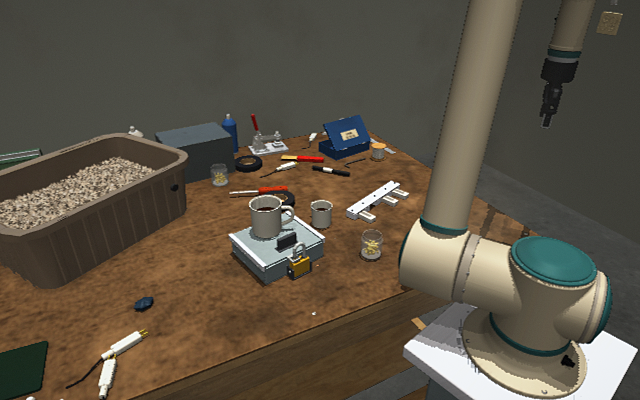

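View pics/side0.png

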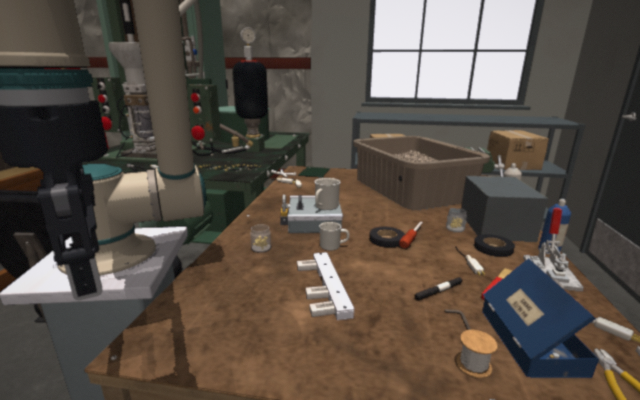

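View pics/wrist0.png

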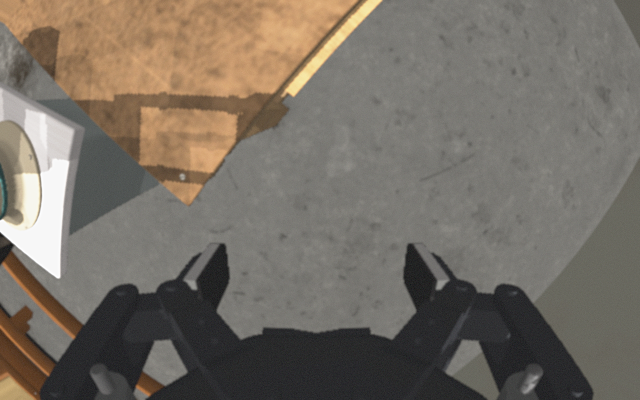

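The scene view shows the box at about (278,245) with the large mug on it. A small look-alike mug is at (320,213), the jar at (371,245), and the rack at (378,200) with three blocks. I'll enlarge these.

```bash
cat > h.py <<'E'
import numpy as np, cv2
from rig import telemetry, optics
def get(n):
    d=optics.get_image(n); d["n"]=n; return d
def f_of(d): return 200/np.tan(np.radians(d["fovy"]/2))
def ray(d,u,v):
    f=f_of(d); x=(u-d["cx"]); y=(v-d["cy"])
    if d["n"]=="wrist":
        r=np.hypot(x,y)+1e-9; t=r/f; c=np.array([np.sin(t)*x/r,np.sin(t)*y/r,np.cos(t)])
    else: c=np.array([x/f,y/f,1.])
    return c
def P(d,u,v,z=None):
    "world point at pixel: by depth, or on plane z"
    T=d["world_from_camera"]; c=ray(d,u,v)
    if z is None:
        dep=d["depth"][int(round(v)),int(round(u))]; p=c/c[2]*dep
        return T[:3,:3]@p+T[:3,3]
    w=T[:3,:3]@c; o=T[:3,3]; return o+w*(z-o[2])/w[2]
def pix(d,p):
    T=d["world_from_camera"]; c=T[:3,:3].T@(np.asarray(p)-T[:3,3]); f=f_of(d)
    if d["n"]=="wrist":
        r=np.hypot(c[0],c[1]); t=np.arctan2(r,c[2]); return d["cx"]+f*t*c[0]/r, d["cy"]+f*t*c[1]/r
    return d["cx"]+f*c[0]/c[2], d["cy"]+f*c[1]/c[2]
def crop(d,u0,v0,u1,v1,k,name):
    im=d["img"][v0:v1,u0:u1]; im=cv2.resize(im,None,fx=k,fy=k,interpolation=cv2.INTER_CUBIC); cv2.imwrite("pics/"+name,im)
def cloud(d,n=None):
    u,v=np.meshgrid(np.arange(640),np.arange(400)); f=f_of(d)
    x=u-d["cx"];y=v-d["cy"]; dep=d["depth"]
    if d["n"]=="wrist":
        r=np.hypot(x,y)+1e-9;t=r/f; s=np.tan(np.minimum(t,1.5))/r; X=np.stack([x*s*dep,y*s*dep,dep],-1)
    else: X=np.stack([x/f*dep,y/f*dep,dep],-1)
    T=d["world_from_camera"]; return X@T[:3,:3].T+T[:3,3]
E
python3 - <<'E'
from h import *
d=get("scene"); crop(d,220,180,420,300,4,"s1.png")
e=get("side"); crop(e,240,170,400,320,4,"e1.png")
# rough
for u,v in [(265,212),(285,240),(300,262),(322,205),(371,240),(380,200),(350,214)]: print(u,v,P(d,u,v).round(3))
E
```

```text
265 212 [0.534 0.186 0.121]
285 240 [0.477 0.177 0.07 ]
300 262 [0.425 0.177 0.039]
322 205 [ 0.567 -0.017  0.041]
371 240 [0.361 0.018 0.055]
380 200 [ 0.513 -0.194  0.011]
350 214 [ 0.52  -0.078  0.009]
```

View pics/s1.png

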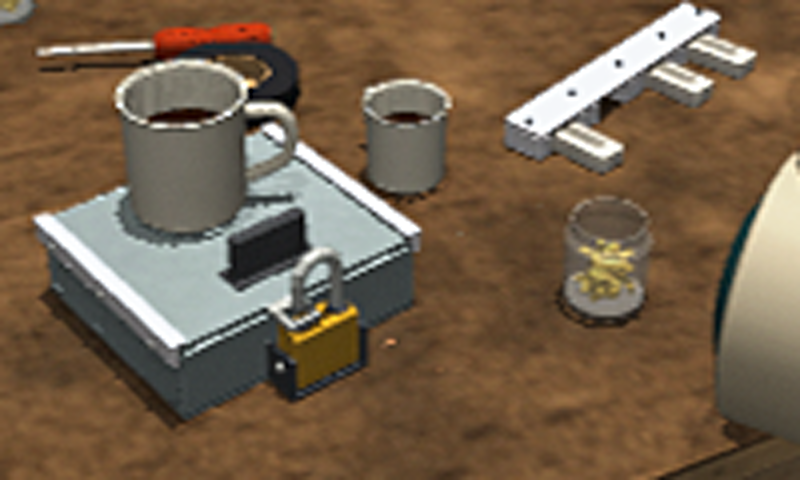

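View pics/e1.png

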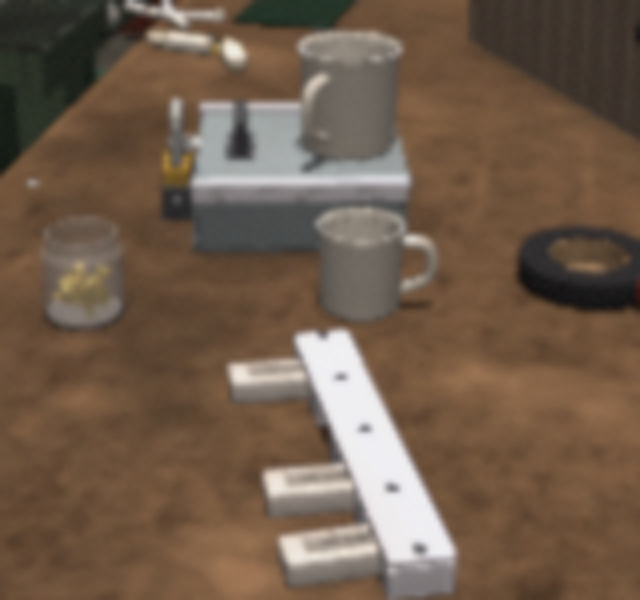

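```bash
cat > m1.py <<'E'
from h import *
from scipy.optimize import least_squares
import sys
for n in ("scene","side"):
    d=get(n); C=cloud(d).reshape(-1,3); ok=d["depth"].reshape(-1)>0; C=C[ok]
    reg=lambda x0,x1,y0,y1,z0,z1: C[(C[:,0]>x0)&(C[:,0]<x1)&(C[:,1]>y0)&(C[:,1]<y1)&(C[:,2]>z0)&(C[:,2]<z1)]
    print(n,"table z",np.median(reg(.35,.7,-.1,.1,-.02,.02)[:,2]))
    m=reg(.4,.65,.1,.3,.075,.115)
    r=cv2.minAreaRect(reg(.38,.65,.05,.32,.044,.058)[:,:2].astype(np.float32)); print("box top rect",r, cv2.boxPoints(r).round(3).tolist())
    r=cv2.minAreaRect(reg(.38,.65,-.35,-.05,.018,.027)[:,:2].astype(np.float32)); print("rack rect",r, cv2.boxPoints(r).round(3).tolist())
    r=reg(.38,.65,-.35,-.05,.010,.017)[:,:2].astype(np.float32);
    np.save("blk_%s.npy"%n,r)
    def circ(p,R):
        f=lambda q:(np.hypot(p[:,0]-q[0],p[:,1]-q[1])-R)
        s=least_squares(f,[p[:,0].mean()+.02,p[:,1].mean()],loss="soft_l1",f_scale=.002); return s.x,np.abs(s.fun).mean()
    print("mug",len(m),circ(m,.0375))
    t=reg(.55,.75,-.05,.15,.014,.023); 
    if len(t): print("tape",t.mean(0),t.min(0),t.max(0))
    s=reg(.5,.65,-.08,.04,.03,.08); print("smallmug",s.mean(0),s.min(0),s.max(0))
    j=reg(.3,.45,-.05,.08,.02,.08); print("jar",j.mean(0),j.min(0),j.max(0))
E
python3 m1.py
```

```text
scene table z -0.0012123537586538058
box top rect ((0.5125241875648499, 0.16761240363121033), (0.17186440527439117, 0.176702618598938), 86.67143249511719) [[0.4189999997615814, 0.08699999749660492], [0.5960000157356262, 0.07699999958276749], [0.6060000061988831, 0.24799999594688416], [0.42899999022483826, 0.2590000033378601]]
rack rect ((0.5287066698074341, -0.18666762113571167), (0.034629061818122864, 0.22951152920722961), 6.851779460906982) [[0.49799999594688416, -0.07500000298023224], [0.5249999761581421, -0.30300000309944153], [0.5600000023841858, -0.29899999499320984], [0.5320000052452087, -0.07100000232458115]]
mug 876 (array([0.55676763, 0.16294338]), np.float64(0.011057007366143302))
tape [0.70279469 0.00452726 0.01837876] [ 0.55258815 -0.03126047  0.01410398] [0.74982009 0.04061025 0.02293546]
smallmug [ 5.50180826e-01 -9.25159283e-05  4.36438124e-02] [ 0.52039539 -0.02774685  0.03000111] [0.59612506 0.02770499 0.05719686]
jar [0.36857497 0.00499959 0.04081513] [ 0.34497415 -0.02583227  0.02003097] [0.39630219 0.02931632 0.05865658]
side table z 0.0009786023041828684
box top
[... 299 characters left out ...]
5306341052055359, -0.18782128393650055), (0.03235964477062225, 0.22651614248752594), 6.611168384552002) [[0.5019999742507935, -0.07699999958276749], [0.527999997138977, -0.3019999861717224], [0.5600000023841858, -0.2980000078678131], [0.5339999794960022, -0.0729999989271164]]
mug 405 (array([0.55685441, 0.16779508]), np.float64(0.010173665322346136))
tape [0.69472319 0.01280987 0.01958921] [ 0.55175003 -0.03771594  0.01411858] [0.74992579 0.07364018 0.02294086]
smallmug [ 0.55405653 -0.00362201  0.0457962 ] [ 0.5233959  -0.02860644  0.03014214] [0.59790107 0.02854026 0.05898122]
jar [ 0.37428014 -0.00922542  0.04246491] [ 0.34800312 -0.02717031  0.02017115] [0.39916898 0.02743318 0.06005574]
```

Run:
```python
from h import *
d=get("scene"); e=get("side")
s=lambda u,v,z:print("scene",u,v,P(d,220+u/4,180+v/4,z).round(4))
q=lambda u,v,z:print("side",u,v,P(e,240+u/4,170+v/4,z).round(4))
print("tab");s(230,232,.078);s(304,208,.078);q(240,103,.078)
print("shackle");s(320,251,.085);q(177,98,.086)
print("rail corners");s(37,217,.053);s(180,352,.053);s(418,240,.053);s(270,130,.053);q(196,183,.053);q(408,183,.053)
print("handle outer");s(295,145,.049+.045);q(305,110,.049+.045)
print("mug rim l,r");s(116,95,.126);s(249,95,.126);s(183,63,.126);s(183,128,.126);q(300,45,.126);q(403,45,.126)
m=cloud(d)
M=m[180:260,240:300].reshape(-1,3); M=M[(M[:,2]>.07)&(M[:,2]<.12)&(M[:,0]>.5)]
print(M[M[:,1]<.135].round(3)[::3])
m=cloud(e);M=m[170:260,300:345].reshape(-1,3); M=M[(M[:,2]>.07)&(M[:,2]<.12)&(M[:,0]>.5)&(M[:,0]<.65)]
print(M[M[:,1]<.125].round(3)[::3])
crop(d,245,190,325,255,10,"s2.png")
```

```text
tab
scene 230 232 [0.4845 0.1915 0.078 ]
scene 304 208 [0.475  0.1463 0.078 ]
side 240 103 [0.4836 0.1824 0.078 ]
shackle
scene 320 251 [0.4303 0.1716 0.085 ]
side 177 98 [0.437  0.1738 0.086 ]
rail corners
scene 37 217 [0.6    0.2462 0.053 ]
scene 180 352 [0.4449 0.2557 0.053 ]
scene 418 240 [0.4345 0.0956 0.053 ]
scene 270 130 [0.5839 0.0857 0.053 ]
side 196 183 [0.4487 0.0877 0.053 ]
side 408 183 [0.5945 0.0765 0.053 ]
handle outer
scene 295 145 [0.5099 0.1241 0.094 ]
side 305 110 [0.5265 0.1171 0.094 ]
mug rim l,r
scene 116 95 [0.58   0.1977 0.126 ]
scene 249 95 [0.5294 0.141  0.126 ]
scene 183 63 [0.5843 0.1477 0.126 ]
scene 183 128 [0.5257 0.19   0.126 ]
side 300 45 [0.5272 0.1691 0.126 ]
side 403 45 [0.602  0.1637 0.126 ]
[[0.573 0.132 0.119]
 [0.566 0.132 0.119]
 [0.573 0.133 0.113]
 [0.561 0.133 0.119]
 [0.567 0.134 0.114]
 [0.559 0.131 0.116]
 [0.566 0.132 0.111]
 [0.551 0.134 0.118]
 [0.566 0.132 0.108]
 [0.554 0.133 0.114]
 [0.567 0.131 0.104]
 [0.554 0.133 0.111]
 [0.57  0.133 0.101]
 [0.56  0.131 0.105]
 [0.572 0.135 0.098]
 [0.564 0.131 0.1  ]
 [0.54  0.134 0.113]
 [0.
[... 389 characters left out ...]
.095]
 [0.526 0.119 0.09 ]
 [0.524 0.112 0.088]
 [0.524 0.115 0.087]
 [0.52  0.119 0.088]
 [0.525 0.118 0.082]
 [0.529 0.121 0.079]
 [0.523 0.116 0.079]
 [0.529 0.121 0.076]
 [0.534 0.129 0.073]
 [0.529 0.124 0.074]
 [0.524 0.119 0.074]
 [0.535 0.128 0.07 ]
 [0.527 0.125 0.073]
 [0.533 0.133 0.07 ]
 [0.525 0.124 0.07 ]]
[[0.529 0.124 0.114]
 [0.526 0.121 0.112]
 [0.535 0.122 0.111]
 [0.531 0.117 0.11 ]
 [0.528 0.112 0.109]
 [0.526 0.118 0.104]
 [0.523 0.117 0.101]
 [0.523 0.117 0.099]
 [0.523 0.115 0.096]
 [0.522 0.11  0.095]
 [0.523 0.115 0.09 ]
 [0.523 0.115 0.087]
 [0.523 0.114 0.085]
 [0.523 0.116 0.081]
 [0.531 0.117 0.081]
 [0.532 0.118 0.077]
 [0.529 0.116 0.075]
 [0.538 0.123 0.072]]
```

View pics/s2.png

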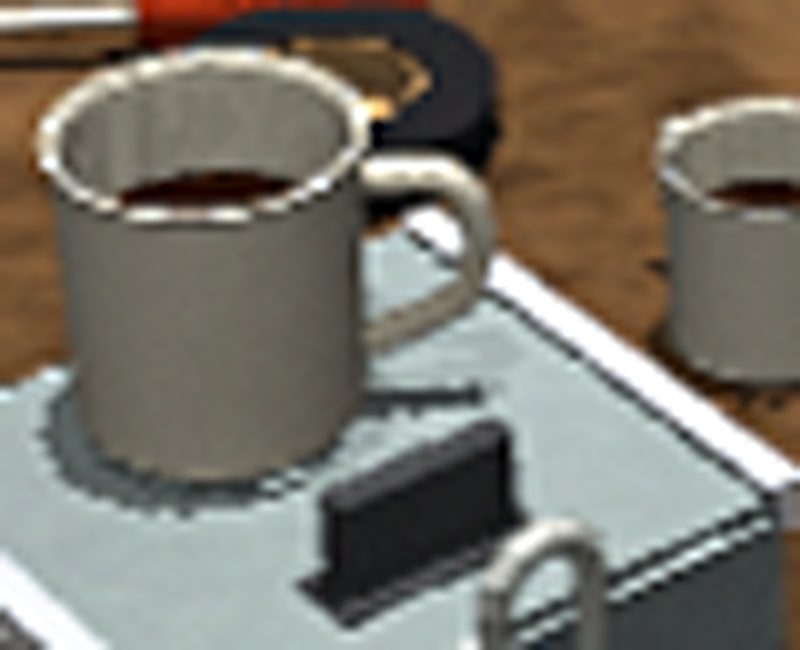

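```bash
python3 -m creep '{"slide":[[0.33,0.33,0.1],[0.67,0.67,0.2],[1,1,0.3],[1,1,0.3]],"twist":[[0,0,0.02],[0,0,0.04],[0,0,0.06],[0,0,0.09]],"fingers":[1,1,1,1]}' 60 && python3 -m creep '{"slide":[[0,0.33,0],[0,0.67,0],[0,1,0],[0,1,0]],"twist":[[0,0,0],[0,0,0],[0,0,0],[0,0,0]],"fingers":[1,1,0,0]}' && python3 -m creep '{"slide":[[0,0.33,0],[0,0.67,0],[0,1,0],[0,1,0]],"twist":[[0,0,0],[0,0,0],[0,0,0],[0,0,0]],"fingers":[0,0,0,0]}'
```

```text
clock: 0.85
position: [0.3862, -0.3797, 0.2733]
ee_rot: [0.0, 0.883, 0.469, 0.0]
contact_force: [0.3, -0.2, -0.0]
width: 0.0854
clock: 1.25
position: [0.3842, -0.2251, 0.2732]
ee_rot: [-0.001, 0.883, 0.469, 0.001]
contact_force: [0.0, -1.0, 0.6]
width: 0.059
clock: 1.65
position: [0.3844, -0.076, 0.2731]
ee_rot: [-0.001, 0.883, 0.47, 0.001]
contact_force: [-0.0, 0.2, -0.7]
width: 0.0423
```

```bash
python3 -m creep '{"slide":[[0.1,0.3,0],[0.2,0.6,0],[0.3,0.8,0],[0.3,0.8,0],[0.3,0.8,0]],"twist":[[0,0,0],[0,0,0],[0,0,0],[0,0,0],[0,0,0]],"fingers":[0,0,0,0,0]}'
python3 - <<'E'
from h import *
d=get("wrist"); cv2.imwrite("pics/w1.png",d["img"]); np.save("w1.npy",d,allow_pickle=True); print(d["world_from_camera"].round(3))
E
```

```text
clock: 2.15
position: [0.4308, 0.0384, 0.2727]
ee_rot: [0.001, 0.884, 0.467, -0.0]
contact_force: [-0.9, -0.1, -0.8]
width: 0.0425
[[ 0.826 -0.542 -0.155  0.47 ]
 [-0.564 -0.794 -0.227  0.096]
 [ 0.     0.275 -0.962  0.414]
 [ 0.     0.     0.     1.   ]]
```

View pics/w1.png

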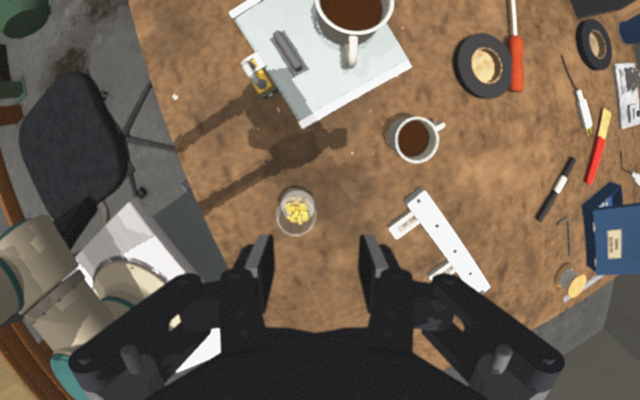

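The wrist view shows the box with the mug handle at about (352,50), the tab at (290,52), the shackle at (258,75), and rack, jar and small mug clear of it. I'll enlarge the box.

Run:
```python
from h import *
d=np.load("w1.npy",allow_pickle=True).item(); crop(d,225,0,425,130,4,"w1c.png")
C=cloud(d)
M=C[0:90,300:400].reshape(-1,3); M=M[(M[:,2]>.105)&(M[:,2]<.13)]
np.savetxt("mug.txt",M); print(len(M))
for u,v in [(352,45),(352,52),(352,60)]: print(P(d,u,v).round(4),P(d,u,v,.115).round(4))
```

```text
822
[0.5342 0.129  0.1139] [0.534  0.1288 0.115 ]
[0.5305 0.1233 0.1124] [0.53  0.123 0.115]
[0.5264 0.1168 0.11  ] [0.5254 0.1164 0.115 ]
```

View pics/w1c.png

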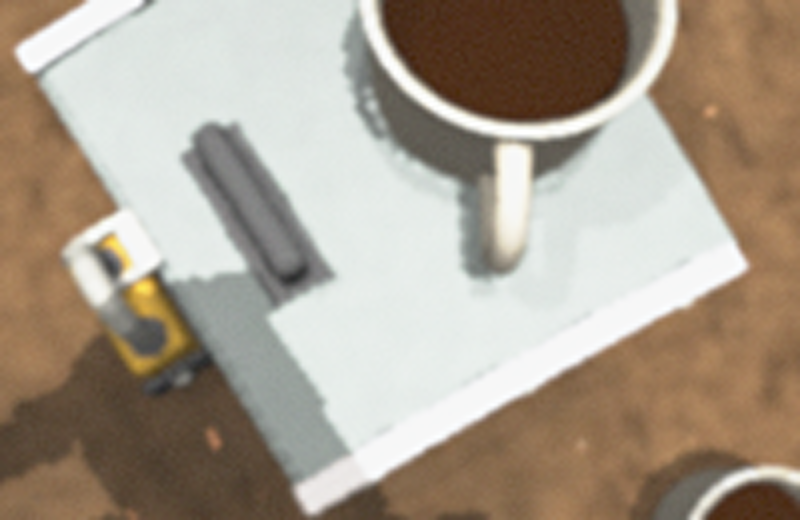

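```bash
python3 -m creep '{"slide":[[0.3,0.25,-0.2],[0.6,0.5,-0.4],[0.637,0.53,-0.7],[0.637,0.53,-0.85],[0.637,0.53,-0.85]],"twist":[[0,0,0.005],[0,0,0.005],[0,0,0.005],[0,0,0.005],[0,0,0.005]],"fingers":[0,0,0,0,0]}'
python3 - <<'E'
from h import *
d=get("wrist"); crop(d,170,90,490,340,2.5,"w2.png"); np.save("w2.npy",d,allow_pickle=True)
e=get("side"); crop(e,240,120,400,270,4,"e2.png")
E
```

```text
clock: 2.7
position: [0.5228, 0.1169, 0.1402]
ee_rot: [-0.002, 0.877, 0.48, -0.005]
contact_force: [-0.6, -0.4, -0.4]
width: 0.043
```

View pics/w2.png

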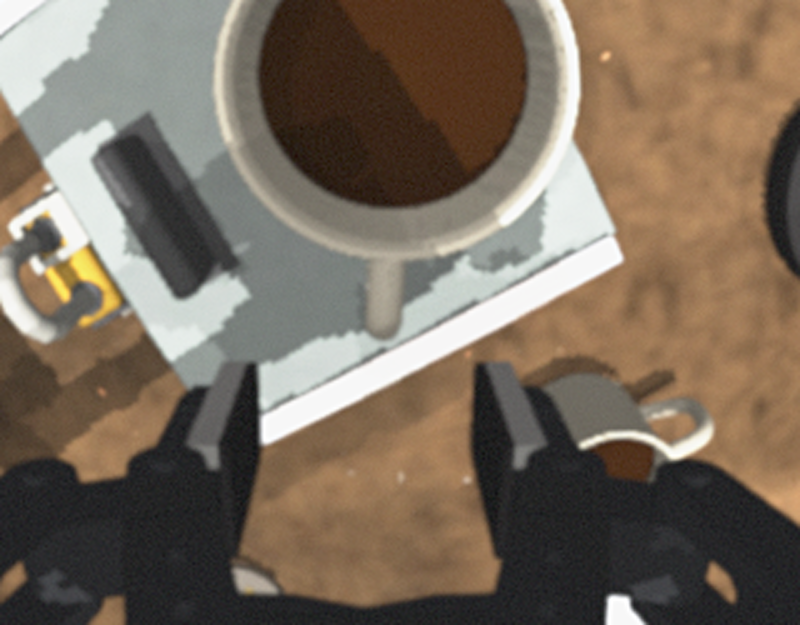

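View pics/e2.png

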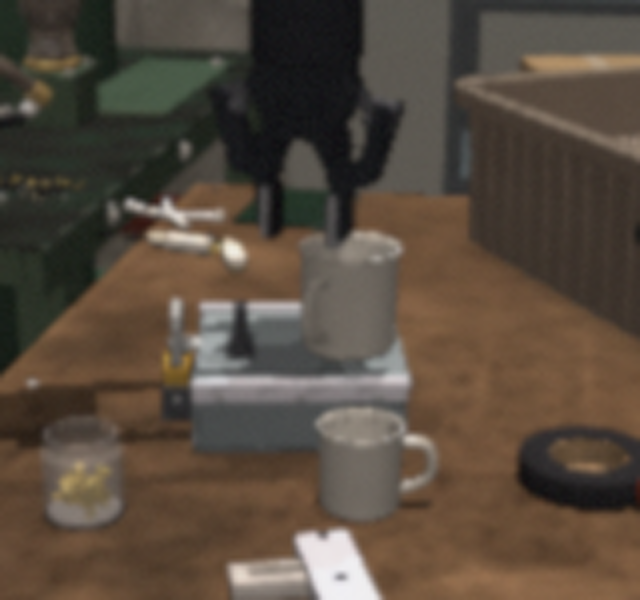

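Run:
```python
from h import *
d=np.load("w2.npy",allow_pickle=True).item()
for a,b in [(390,262),(386,300),(384,325),(384,338)]:
    u,v=170+a/2.5,90+b/2.5; print(P(d,u,v).round(4),P(d,u,v,.115).round(4))
C=cloud(d); M=C.reshape(-1,3); M=M[(M[:,2]>.122)&(M[:,2]<.13)&(M[:,1]>.12)&(M[:,1]<.22)&(M[:,0]>.5)&(M[:,0]<.61)]
from scipy.optimize import least_squares
s=least_squares(lambda q:np.hypot(M[:,0]-q[0],M[:,1]-q[1])-q[2],[.557,.168,.037],loss="soft_l1",f_scale=.002); print(len(M),s.x)
```

```text
[0.5391 0.1324 0.1139] [0.5392 0.1327 0.115 ]
[0.5334 0.1251 0.1136] [0.5337 0.1255 0.115 ]
[0.5294 0.1195 0.1116] [0.5301 0.1206 0.115 ]
[0.5264 0.1146 0.1054] [0.5283 0.1179 0.115 ]
3115 [0.56173085 0.16640538 0.03549109]
```

```bash
python3 -m creep '{"slide":[[0,0,0],[0,0,0]],"twist":[[0,0,0],[0,0,0]],"fingers":[0,0]}'
```

```text
clock: 3.0
position: [0.5268, 0.1177, 0.1479]
ee_rot: [0.001, 0.877, 0.48, 0.002]
contact_force: [-0.6, 0.3, 0.1]
width: 0.0429
```

```bash
python3 -m creep '{"slide":[[0.013,0,-0.15],[0.013,0,-0.3],[0.013,0,-0.4],[0.013,0,-0.467],[0.013,0,-0.467],[0.013,0,-0.467]],"twist":[[0,0,0],[0,0,0],[0,0,0],[0,0,0],[0,0,0],[0,0,0]],"fingers":[0,0,0,0,0,0]}' && python3 -m creep '{"slide":[[0,0,0],[0,0,0],[0,0,0],[0,0,0],[0,0,0],[0,0,0],[0,0,0]],"twist":[[0,0,0],[0,0,0],[0,0,0],[0,0,0],[0,0,0],[0,0,0],[0,0,0]],"fingers":[-0.5,-0.8,-1,-1,-1,-1,-1]}' 60;  python3 - <<'E'
from h import *
e=get("side"); crop(e,240,120,400,270,4,"e3.png")
d=get("wrist"); crop(d,170,90,490,340,2.5,"w3.png")
E
```

```text
clock: 3.6
position: [0.5285, 0.1184, 0.0764]
ee_rot: [0.0, 0.877, 0.48, 0.001]
contact_force: [0.6, -0.8, -0.3]
width: 0.0426
clock: 4.3
position: [0.5285, 0.1185, 0.076]
ee_rot: [0.0, 0.877, 0.48, 0.001]
contact_force: [0.3, -0.1, 5.6]
width: 0.0072
```

View pics/e3.png

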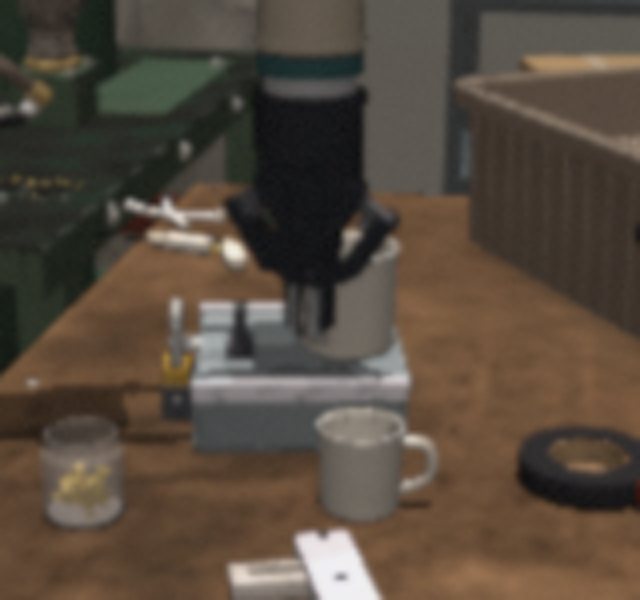

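View pics/w3.png

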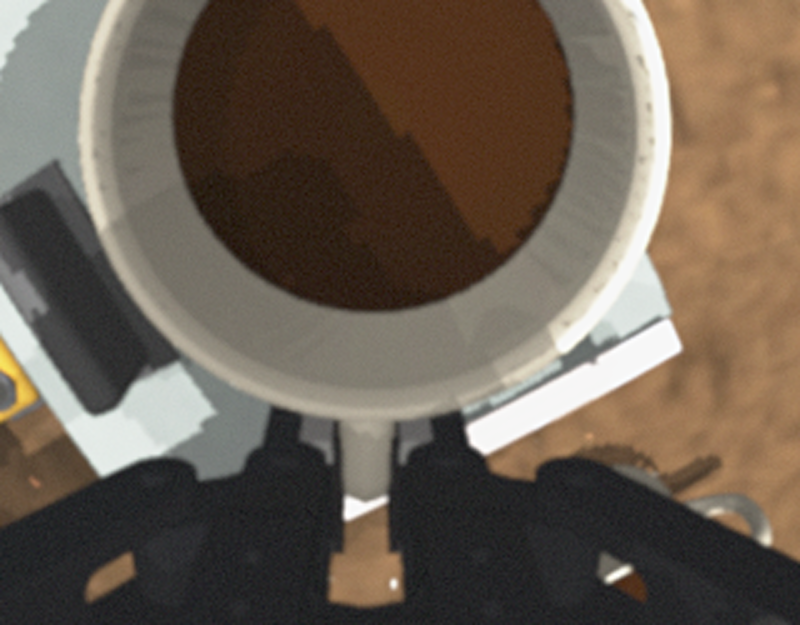

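The handle is held between the pads at 7 mm. I'll grip harder and lift.

```bash
python3 -m creep '{"slide":[[0,0,0],[0,0,0.05],[0,0,0.12],[0,0,0.2],[0,0,0.3],[0,0,0.4],[0,0,0.4]],"twist":[[0,0,0],[0,0,0],[0,0,0],[0,0,0],[0,0,0],[0,0,0],[0,0,0]],"fingers":[-1,-1,-1,-1,-1,-1,-1]}' 110;  python3 - <<'E'
from h import *
e=get("side"); crop(e,240,90,400,240,4,"e4.png")
d=get("scene"); crop(d,130,150,330,300,4,"s4.png")
E
```

```text
clock: 5.1
position: [0.5293, 0.1187, 0.1378]
ee_rot: [0.001, 0.877, 0.48, 0.002]
contact_force: [0.7, -0.4, -4.7]
width: 0.0066
```

View pics/e4.png

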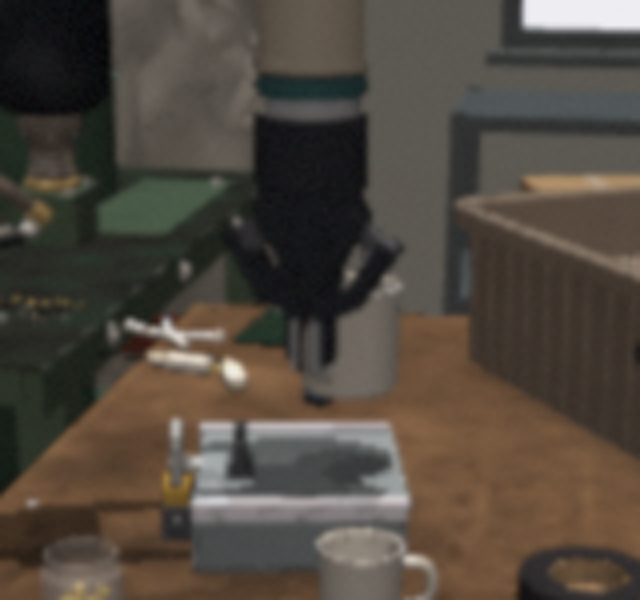

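View pics/s4.png

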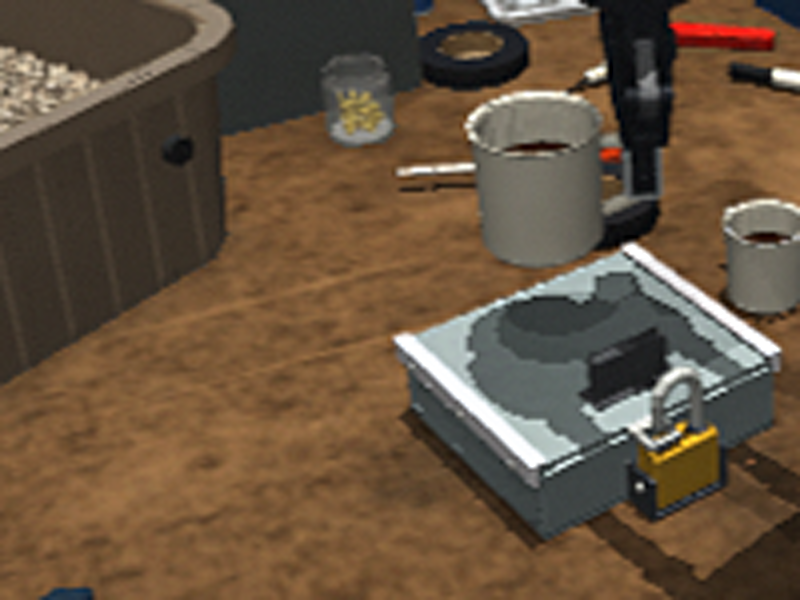

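Run:
```python
from h import *
d=get("scene"); C=cloud(d).reshape(-1,3); 
for x in np.arange(.36,.76,.04):
  row=[]
  for y in np.arange(.24,.56,.04):
    s=C[(abs(C[:,0]-x)<.02)&(abs(C[:,1]-y)<.02)&(C[:,2]<.4)]
    row.append("%4d"%(1000*np.percentile(s[:,2],98)) if len(s) else "  --")
  print("%.2f"%x,row)
```

```text
0.36 ['   1', '   0', '   0', '   0', '   0', '   0', '   0', '   0', '   0']
0.40 ['   0', '   1', '   1', '   1', '   1', '   0', '   1', '   1', '   1']
0.44 ['  51', '   0', '   0', '   1', '   1', '   1', '   1', '   1', '  13']
0.48 ['  53', '   1', '   0', '   0', '   0', '   0', '   2', '  14', '  14']
0.52 ['  53', '   1', '   0', '   1', '   0', '   0', '   0', '   1', '   0']
0.56 ['  53', '   1', '   0', '   1', '   0', '  11', '  15', '   0', '   1']
0.60 ['  53', '   0', '   1', '   1', '   1', '   0', '   1', '   1', '   0']
0.64 ['   0', '   0', '   1', '   1', '   0', '   0', '   0', '   1', '   1']
0.68 ['   0', '   0', '   1', '   1', '   0', '   0', '   0', '   0', '   1']
0.72 ['   1', '   0', '   1', '   0', '   0', '   0', ' 164', ' 164', ' 164']
```

```bash
python3 -m creep '{"slide":[[-0.02,0.1,0],[-0.06,0.25,0],[-0.12,0.45,0],[-0.18,0.65,0],[-0.24,0.85,0],[-0.28,1,0],[-0.28,1,0]],"twist":[[0,0,0],[0,0,0],[0,0,0],[0,0,0],[0,0,0],[0,0,0],[0,0,0]],"fingers":[-1,-1,-1,-1,-1,-1,-1]}' && python3 -m creep '{"slide":[[0,0.1,0],[0,0.2,-0.1],[0,0.23,-0.25],[0,0.23,-0.4],[0,0.23,-0.55],[0,0.23,-0.65],[0,0.23,-0.65],[0,0.23,-0.65]],"twist":[[0,0,0],[0,0,0],[0,0,0],[0,0,0],[0,0,0],[0,0,0],[0,0,0],[0,0,0]],"fingers":[-1,-1,-1,-1,-1,-1,-1,-1]}';  python3 - <<'E'
from h import *
e=get("side"); crop(e,240,120,400,270,4,"e5.png")
d=get("scene"); crop(d,150,170,310,290,5,"s5.png")
E
```

```text
clock: 5.95
position: [0.4837, 0.272, 0.1344]
ee_rot: [-0.001, 0.876, 0.482, -0.001]
contact_force: [1.0, 0.0, -4.1]
width: 0.0066
clock: 6.75
position: [0.4857, 0.3032, 0.037]
ee_rot: [-0.0, 0.877, 0.48, -0.001]
contact_force: [0.0, 0.1, -3.0]
width: 0.0066
```

View pics/e5.png

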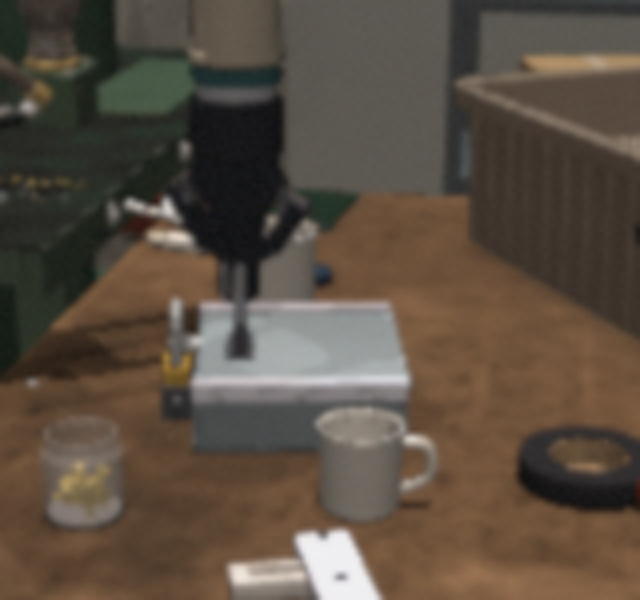

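View pics/s5.png

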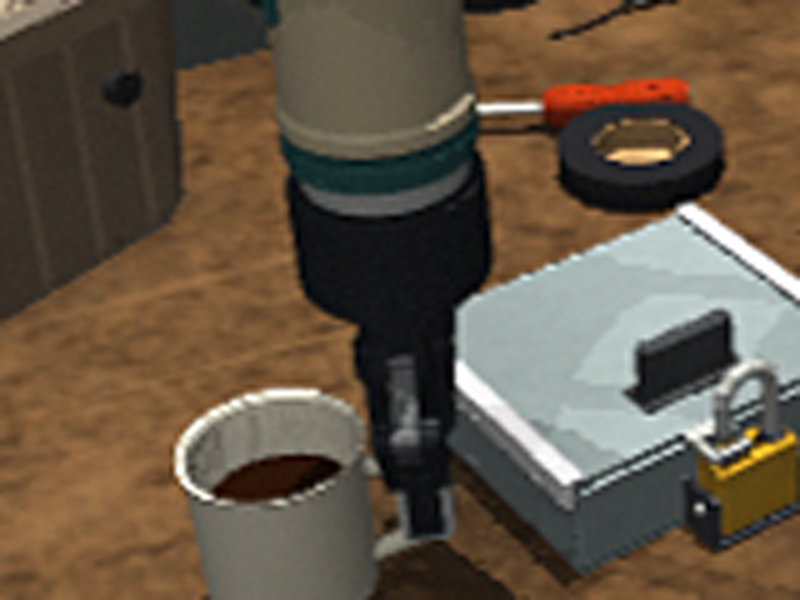

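```bash
python3 -m creep '{"slide":[[0,0,-0.02],[0,0,-0.03],[0,0,-0.04],[0,0,-0.04]],"twist":[[0,0,0],[0,0,0],[0,0,0],[0,0,0]],"fingers":[-1,-1,-1,-1]}' && python3 -m creep '{"slide":[[0,0,-0.01],[0,0,-0.02],[0,0,-0.02],[0,0,-0.02]],"twist":[[0,0,0],[0,0,0],[0,0,0],[0,0,0]],"fingers":[-1,-1,-1,-1]}'
```

```text
clock: 7.25
position: [0.4856, 0.3029, 0.0318]
ee_rot: [0.0, 0.877, 0.48, -0.0]
contact_force: [-0.2, 0.2, -3.8]
width: 0.0065
clock: 7.65
position: [0.4857, 0.303, 0.0287]
ee_rot: [0.0, 0.877, 0.48, -0.0]
contact_force: [-0.2, 1.0, -3.9]
width: 0.0063
```

```bash
python3 -m creep '{"slide":[[0,0,-0.01],[0,0,-0.01],[0,0,-0.01]],"twist":[[0,0,0],[0,0,0],[0,0,0]],"fingers":[-1,-1,-1]}' && python3 -m creep '{"slide":[[0,0,-0.005],[0,0,-0.01],[0,0,-0.01]],"twist":[[0,0,0],[0,0,0],[0,0,0]],"fingers":[-1,-1,-1]}'
```

```text
clock: 7.95
position: [0.486, 0.3031, 0.0275]
ee_rot: [0.0, 0.877, 0.48, 0.0]
contact_force: [-0.4, -1.0, -1.2]
width: 0.0064
clock: 8.25
position: [0.4861, 0.3029, 0.0273]
ee_rot: [0.0, 0.877, 0.48, 0.001]
contact_force: [-2.3, -2.3, 6.8]
width: 0.0068
```

```bash
python3 -m creep '{"slide":[[0,0,0.003],[0,0,0.003],[0,0,0.003],[0,0,0.003],[0,0,0.003],[0,0,0.003]],"twist":[[0,0,0],[0,0,0],[0,0,0],[0,0,0],[0,0,0],[0,0,0]],"fingers":[-0.8,-0.6,-0.4,-0.2,-0.1,-0.1]}' 25 && python3 -m creep '{"slide":[[0,0,0.1],[0,0,0.25],[0,0,0.5],[0,0,0.8],[0,-0.1,1],[0,-0.2,1],[0,-0.2,1]],"twist":[[0,0,0],[0,0,0],[0,0,0],[0,0,0],[0,0,0],[0,0,0],[0,0,0]],"fingers":[-0.1,-0.1,-0.1,-0.1,-0.1,-0.1,-0.1]}';  python3 - <<'E'
from h import *
d=get("scene"); crop(d,130,170,330,310,4,"s6.png")
d=get("wrist"); cv2.imwrite("pics/w6.png",d["img"]);np.save("w6.npy",d,allow_pickle=True)
E
```

```text
clock: 8.85
position: [0.4857, 0.3031, 0.0261]
ee_rot: [-0.0, 0.877, 0.48, -0.0]
contact_force: [0.6, 0.1, -1.1]
width: 0.0381
clock: 9.55
position: [0.4856, 0.2716, 0.1767]
ee_rot: [0.0, 0.877, 0.48, 0.0]
contact_force: [-0.9, -0.1, -0.6]
width: 0.0382
```

View pics/s6.png

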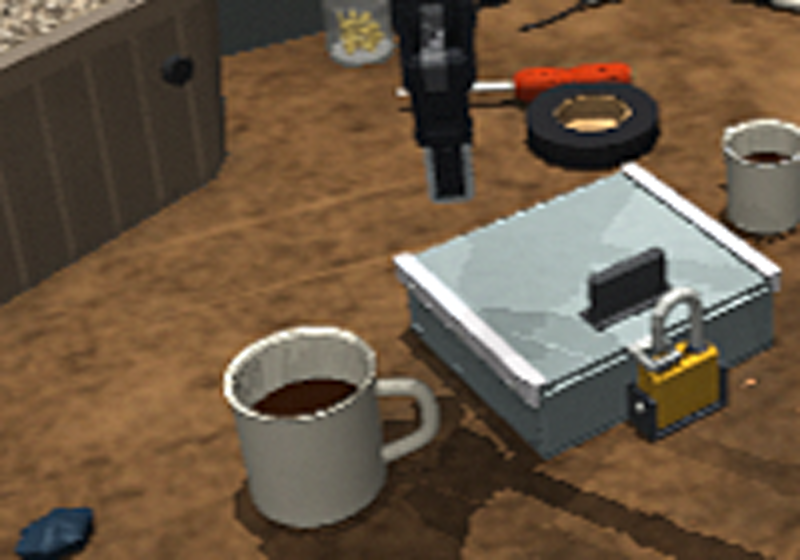

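View pics/w6.png

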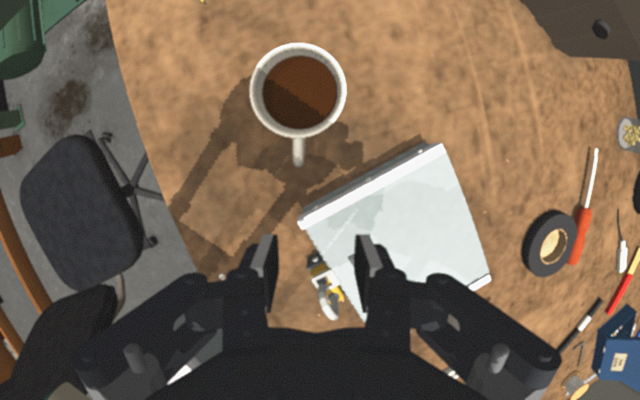

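Run:
```python
from h import *
d=np.load("w1.npy",allow_pickle=True).item()
w=lambda a,b,z:print(P(d,225+a/4,a*0+b/4,z).round(4))
print("R rail front outer, rear outer; L front outer,inner");w(312,516,.053);w(747,265,.053);w(15,47,.053);w(40,72,.053)
print("tab ends");w(212,128,.078);w(292,272,.078)
print("shackle crown");w(110,300,.085)
d6=np.load("w6.npy",allow_pickle=True).item()
crop(d6,280,120,500,320,3.6,"w6c.png")
```

```text
R rail front outer, rear outer; L front outer,inner
[0.4444 0.0851 0.053 ]
[0.5943 0.0777 0.053 ]
[0.4539 0.256  0.053 ]
[0.4554 0.244  0.053 ]
tab ends
[0.4849 0.19   0.078 ]
[0.4794 0.1437 0.078 ]
shackle crown
[0.436  0.1651 0.085 ]
```

View pics/w6c.png

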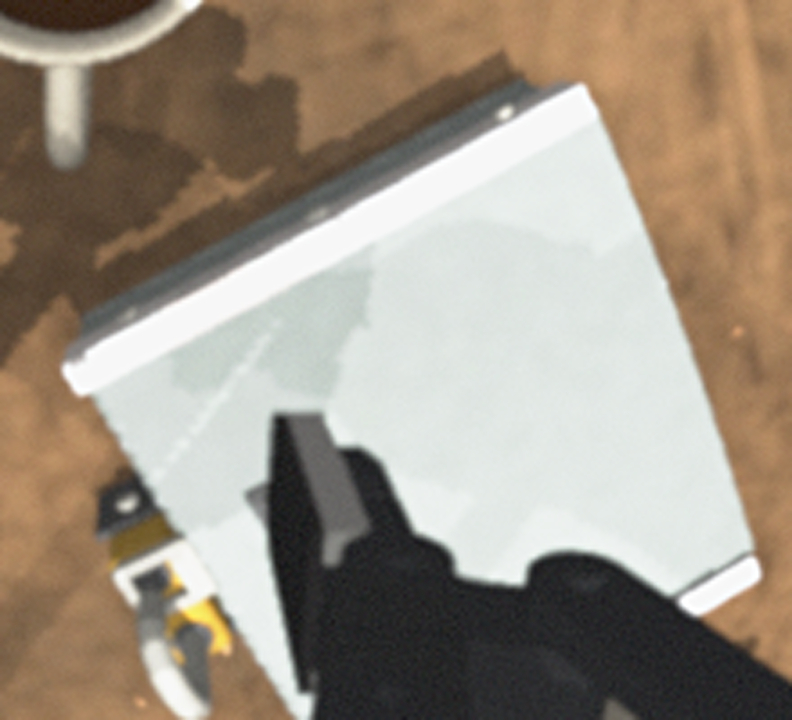

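```bash
python3 -m creep '{"slide":[[-0.01,-0.2,0],[-0.02,-0.5,0],[-0.02,-0.69,0],[-0.02,-0.69,-0.2],[-0.02,-0.69,-0.4],[-0.02,-0.69,-0.4],[-0.02,-0.69,-0.4]],"twist":[[0,0,0.02],[0,0,0.04],[0,0,0.06],[0,0,0.083],[0,0,0.083],[0,0,0.083],[0,0,0.083]],"fingers":[-0.2,-0.2,-0.2,-0.2,-0.2,-0.2,-0.2]}';  python3 - <<'E'
from h import *
d=get("wrist"); cv2.imwrite("pics/w7.png",d["img"]);np.save("w7.npy",d,allow_pickle=True)
e=get("side"); crop(e,240,120,400,270,4,"e7.png")
E
```

```text
clock: 10.35
position: [0.4821, 0.1698, 0.1152]
ee_rot: [-0.001, 0.724, 0.69, -0.001]
contact_force: [-0.2, 0.9, 0.4]
width: 0.0346
```

View pics/w7.png

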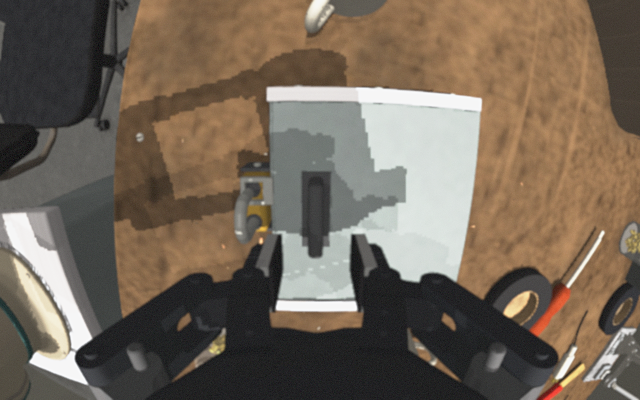

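View pics/e7.png

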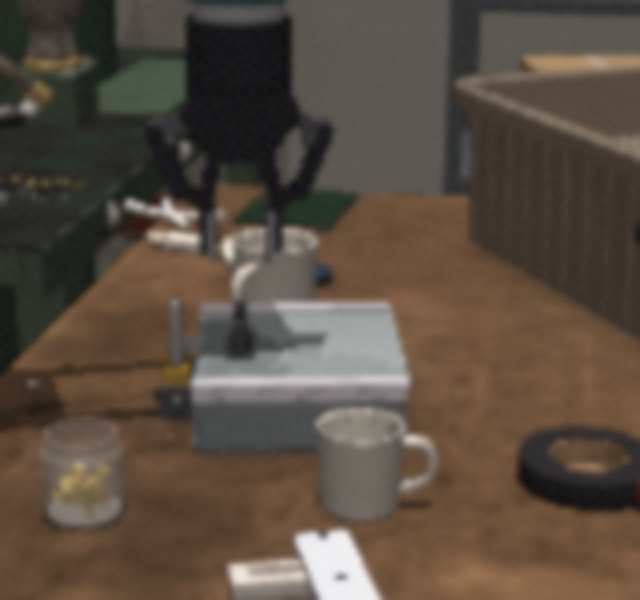

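```bash
python3 -m creep '{"slide":[[0,0,-0.15],[0,0,-0.3],[0,0,-0.37],[0,0,-0.405],[0,0,-0.405]],"twist":[[0,0,0],[0,0,0],[0,0,0],[0,0,0],[0,0,0]],"fingers":[-0.2,-0.2,-0.2,-0.2,-0.2]}' && python3 -m creep '{"slide":[[0,0,0],[0,0,0],[0,0,0],[0,0,0],[0,0,0]],"twist":[[0,0,0],[0,0,0],[0,0,0],[0,0,0],[0,0,0]],"fingers":[-0.5,-0.8,-1,-1,-1]}' 25
```

```text
clock: 10.95
position: [0.4831, 0.1697, 0.0557]
ee_rot: [0.0, 0.723, 0.69, 0.0]
contact_force: [-0.1, -0.3, -0.4]
width: 0.0341
clock: 11.45
position: [0.4831, 0.1697, 0.0564]
ee_rot: [0.0, 0.724, 0.69, 0.001]
contact_force: [-0.7, -0.1, 6.0]
width: 0.0091
```

```bash
python3 -m creep '{"slide":[[0.05,-0.002,0],[0.15,-0.007,0],[0.3,-0.015,0],[0.45,-0.022,0],[0.6,-0.03,0],[0.7,-0.035,0],[0.77,-0.038,0],[0.77,-0.038,0],[0.77,-0.038,0]],"twist":[[0,0,0],[0,0,0],[0,0,0],[0,0,0],[0,0,0],[0,0,0],[0,0,0],[0,0,0],[0,0,0]],"fingers":[-1,-1,-1,-1,-1,-1,-1,-1,-1]}';  python3 - <<'E'
from h import *
d=get("wrist"); cv2.imwrite("pics/w8.png",d["img"]);np.save("w8.npy",d,allow_pickle=True)
e=get("scene"); crop(e,220,180,420,300,4,"s8.png"); np.save("s8.npy",e,allow_pickle=True)
E
```

```text
clock: 12.35
position: [0.6, 0.1631, 0.0564]
ee_rot: [0.002, 0.724, 0.69, 0.001]
contact_force: [1.4, -3.2, 5.6]
width: 0.0095
```

View pics/s8.png

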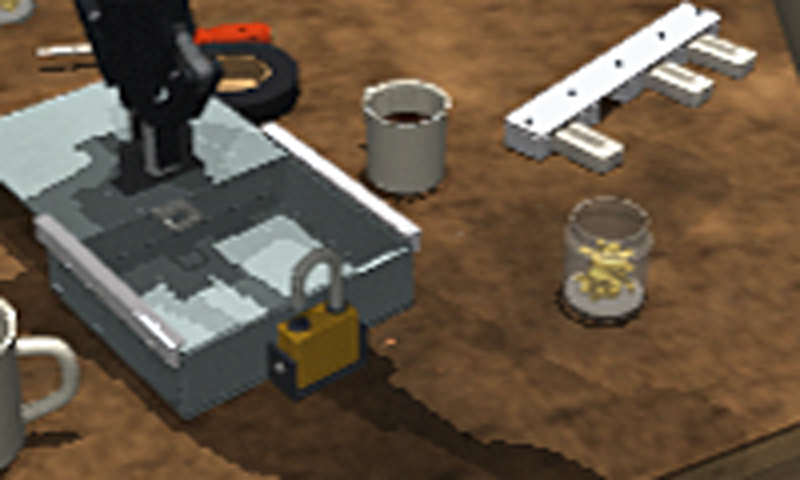

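```bash
python3 -m creep '{"slide":[[0,0,0],[0,0,0],[0,0,0],[0,0,0],[0,0,0.2],[0,0,0.5],[0,0,0.9],[0,0,1]],"twist":[[0,0,0],[0,0,0],[0,0,0],[0,0,0],[0,0,0],[0,0,0],[0,0,0],[0,0,0]],"fingers":[-0.6,-0.3,-0.2,-0.2,-0.2,-0.2,-0.2,-0.2]}';  python3 - <<'E'
from h import *
print(telemetry.get_state()["qpos"])
d=get("wrist"); cv2.imwrite("pics/w9.png",d["img"]);np.save("w9.npy",d,allow_pickle=True)
E
```

```text
clock: 13.25
position: [0.5999, 0.1643, 0.21]
ee_rot: [0.002, 0.723, 0.69, 0.003]
contact_force: [0.1, 0.1, -0.4]
width: 0.0339
[1.55464543e-01 3.54594835e-01 1.44115491e+00 1.65058197e-04
 1.33922925e+00 2.02195113e-01]
```

View pics/w9.png

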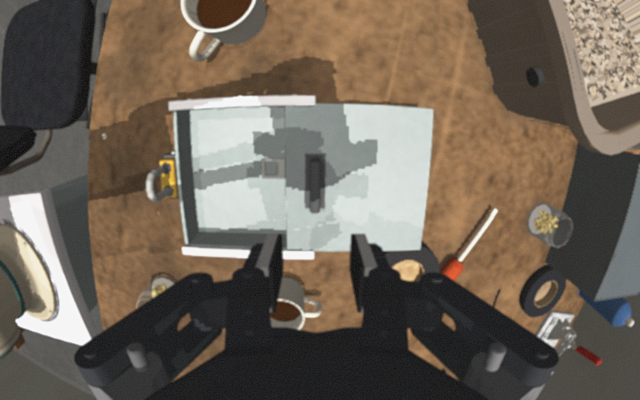

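```bash
python3 -m creep '{"slide":[[-0.25,-0.25,0.1],[-0.5,-0.5,0.2],[-0.75,-0.75,0.3],[-1,-1,0.33],[-1,-1,0.33]],"twist":[[0,0,-0.02],[0,0,-0.04],[0,0,-0.06],[0,0,-0.08],[0,0,-0.1]],"fingers":[0,0,0,0,0]}' && python3 -m creep '{"slide":[[-0.05,-0.25,0],[-0.1,-0.5,0],[-0.15,-0.75,0],[-0.2,-1,0],[-0.2,-1,0],[-0.2,-1,0]],"twist":[[0,0,-0.02],[0,0,-0.04],[0,0,-0.06],[0,0,-0.08],[0,0,-0.1],[0,0,-0.1236]],"fingers":[0,0,0,0,0,0]}' && python3 -m creep '{"slide":[[0,-0.2,0],[0,-0.36,0],[0,-0.36,0],[0,-0.36,0]],"twist":[[0,0,0],[0,0,0],[0,0,0],[0,0,0]],"fingers":[0,0,0,0]}';  python3 - <<'E'
from h import *
print(telemetry.get_state()["qpos"])
d=get("wrist"); cv2.imwrite("pics/w10.png",d["img"]);np.save("w10.npy",d,allow_pickle=True)
E
```

```text
clock: 13.8
position: [0.4448, 0.012, 0.2554]
ee_rot: [0.0, 0.903, 0.43, -0.001]
contact_force: [0.7, 1.1, -0.6]
width: 0.0428
clock: 14.4
position: [0.4176, -0.1372, 0.2544]
ee_rot: [-0.0, 0.998, 0.055, -0.0]
contact_force: [0.6, -0.1, 0.0]
width: 0.043
clock: 14.8
position: [0.4179, -0.1899, 0.2544]
ee_rot: [-0.001, 0.998, 0.059, -0.0]
contact_force: [-0.5, -0.5, 0.1]
width: 0.043
[-5.78764392e-01  8.65196240e-02  1.69019336e+00  6.38833938e-04
  1.36646386e+00  8.74120934e-01]
```

View pics/w10.png

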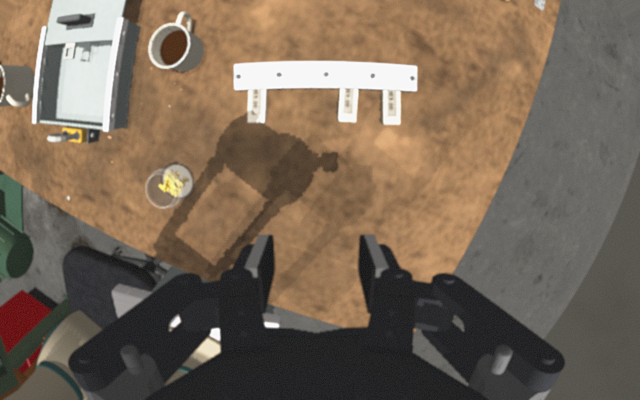

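The wrist view shows three blocks, at (257,105), (348,105) and (391,107). The second hole, at about (303,105), is empty. I'll measure the block corners.

Run:
```python
from h import *
d=np.load("w10.npy",allow_pickle=True).item(); crop(d,225,50,425,140,4,"w10c.png")
```

```text
(no output)
```

View pics/w10c.png

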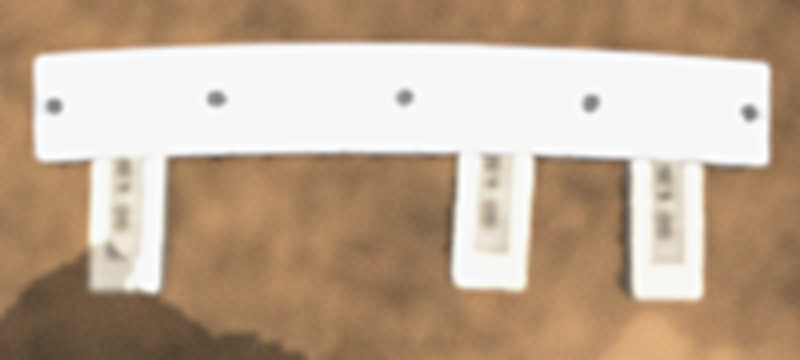

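Run:
```python
from h import *
d=np.load("w10.npy",allow_pickle=True).item()
w=lambda a,b,z:P(d,225+a/4,50+b/4,z)[:2]
L=w(36,160,.022);R=w(769,164,.022);print("rack front",L,R,np.hypot(*(L-R)),(L+R)/2, "yaw",np.degrees(np.arctan2(*(L-R)[::-1]))-90)
for n,(fl,fr,bl,br) in dict(A=((90,292),(160,293),(92,158),(165,158)),B=((453,288),(526,289),(460,155),(532,155)),C=((632,298),(702,299),(632,162),(702,162))).items():
    fl,fr,bl,br=[w(*q,.014) for q in (fl,fr,bl,br)]
    ax=(bl+br)/2-(fl+fr)/2; print(n,"tip",((fl+fr)/2).round(4),"w",np.hypot(*(fl-fr)).round(4),"len",np.hypot(*ax).round(4),"yaw",np.degrees(np.arctan2(ax[1],ax[0])).round(1),"ctr",((fl+fr)/2+ax/np.hypot(*ax)*.03).round(4))
```

```text
rack front [ 0.50110913 -0.07946076] [ 0.52776066 -0.30171663] 0.22384810848934003 [ 0.51443489 -0.1905887 ] yaw 6.837901646250145
A tip [ 0.4621 -0.1097] w 0.0222 len 0.042 yaw 4.3 ctr [ 0.4921 -0.1075]
B tip [ 0.4758 -0.2214] w 0.0225 len 0.0414 yaw 4.5 ctr [ 0.5057 -0.2191]
C tip [ 0.4808 -0.2773] w 0.0227 len 0.0429 yaw 8.0 ctr [ 0.5105 -0.2731]
```

```bash
python3 -m creep '{"slide":[[0.15,0.18,-0.2],[0.3,0.36,-0.5],[0.44,0.546,-0.8],[0.44,0.546,-1],[0.44,0.546,-1],[0.44,0.546,-1]],"twist":[[0,0,-0.007],[0,0,-0.007],[0,0,-0.007],[0,0,-0.007],[0,0,-0.007],[0,0,-0.007]],"fingers":[0.05,0.05,0.05,0.05,0.05,0.05]}';  python3 - <<'E'
from h import *
d=get("wrist"); crop(d,200,120,440,300,3,"w11.png");np.save("w11.npy",d,allow_pickle=True)
E
```

```text
clock: 15.45
position: [0.4838, -0.1075, 0.1052]
ee_rot: [-0.0, 0.999, 0.038, -0.001]
contact_force: [0.6, 0.0, 0.8]
width: 0.0446
```

View pics/w11.png

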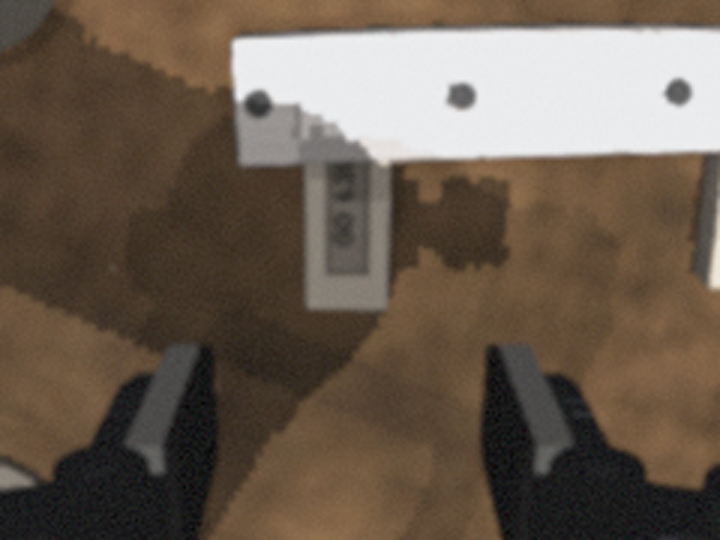

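```bash
python3 - <<'E'
from h import *
d=np.load("w11.npy",allow_pickle=True).item()
for a,b in [(305,309),(388,309),(306,165),(390,160)]: print(P(d,200+a/3,120+b/3,.014).round(4))
E
python3 -m creep '{"slide":[[0,0,-0.2],[0,0,-0.4],[0,0,-0.55],[0,0,-0.65],[0,0,-0.675],[0,0,-0.675]],"twist":[[0,0,0],[0,0,0],[0,0,0],[0,0,0],[0,0,0],[0,0,0]],"fingers":[0.05,0.05,0.05,0.05,0.05,0.05]}' && python3 -m creep '{"slide":[[0,0,0],[0,0,0],[0,0,0],[0,0,0],[0,0,0]],"twist":[[0,0,0],[0,0,0],[0,0,0],[0,0,0],[0,0,0]],"fingers":[-0.3,-0.6,-0.8,-0.8,-0.8]}' 50
```

```text
[ 0.4628 -0.0976  0.014 ]
[ 0.4645 -0.1198  0.014 ]
[ 0.5022 -0.0954  0.014 ]
[ 0.5051 -0.1167  0.014 ]
clock: 16.1
position: [0.4854, -0.1093, 0.0052]
ee_rot: [0.001, 0.999, 0.037, 0.001]
contact_force: [0.7, 0.1, -0.1]
width: 0.0447
clock: 16.6
position: [0.4854, -0.1088, 0.0055]
ee_rot: [0.001, 0.999, 0.037, 0.002]
contact_force: [-0.8, -0.6, 6.6]
width: 0.0201
```

```bash
python3 -m creep '{"slide":[[-0.05,-0.006,0.005],[-0.12,-0.014,0.005],[-0.2,-0.022,0.005],[-0.27,-0.03,0.005],[-0.27,-0.03,0.1],[-0.27,-0.03,0.3],[-0.27,-0.03,0.6],[-0.27,-0.03,0.9],[-0.27,-0.03,0.9]],"twist":[[0,0,0],[0,0,0],[0,0,0],[0,0,0],[0,0,0],[0,0,0],[0,0,0],[0,0,0],[0,0,0]],"fingers":[-0.8,-0.8,-0.8,-0.8,-0.8,-0.8,-0.8,-0.8,-0.8]}';  python3 - <<'E'
from h import *
d=get("wrist"); crop(d,160,120,480,360,2.5,"w12.png")
E
```

```text
clock: 17.5
position: [0.4455, -0.1141, 0.1433]
ee_rot: [0.002, 0.999, 0.037, 0.004]
contact_force: [0.7, -0.3, -1.9]
width: 0.0204
```

View pics/w12.png

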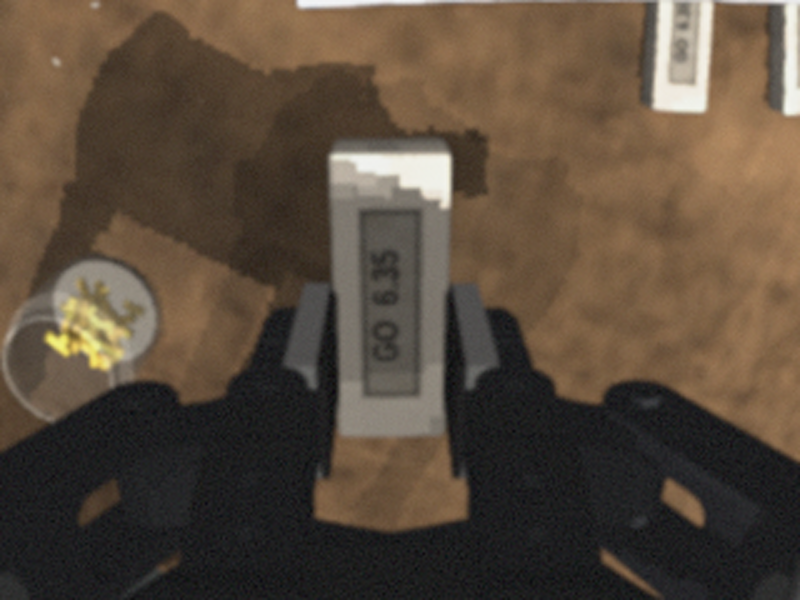

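```bash
python3 -m creep '{"slide":[[0.05,0.2,0],[0.1,0.5,0],[0.2,0.8,0],[0.31,1,0],[0.31,1,0]],"twist":[[0,0,0],[0,0,-0.005],[0,0,-0.01],[0,0,-0.0195],[0,0,-0.0195]],"fingers":[-0.8,-0.8,-0.8,-0.8,-0.8]}' && python3 -m creep '{"slide":[[0,0.3,0],[0,0.58,0],[0,0.58,-0.1],[0,0.58,-0.3],[0,0.58,-0.4],[0,0.58,-0.4]],"twist":[[0,0,0],[0,0,0],[0,0,0],[0,0,0],[0,0,0],[0,0,0]],"fingers":[-0.8,-0.8,-0.8,-0.8,-0.8,-0.8]}';  python3 - <<'E'
from h import *
d=get("wrist"); crop(d,160,100,480,340,2.5,"w13.png")
d=get("scene"); crop(d,220,180,420,300,4,"s13.png")
E
```

```text
clock: 18.05
position: [0.4893, 0.0404, 0.1362]
ee_rot: [-0.001, 1.0, -0.022, -0.002]
contact_force: [-0.6, -1.6, -2.2]
width: 0.0206
clock: 18.65
position: [0.4854, 0.1228, 0.0747]
ee_rot: [0.001, 1.0, -0.024, -0.005]
contact_force: [-0.6, -0.5, -2.5]
width: 0.0205
```

View pics/w13.png

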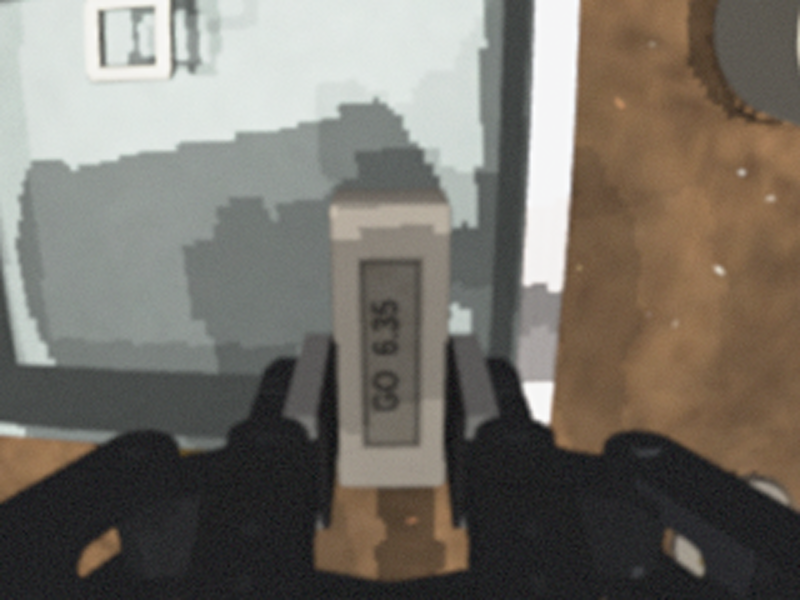

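View pics/s13.png

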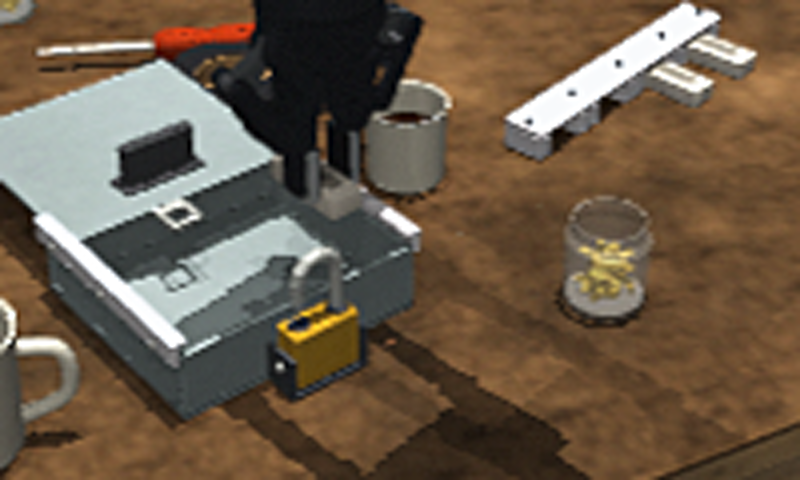

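```bash
python3 -m creep '{"slide":[[0.02,0.01,-0.1],[0.02,0.01,-0.2],[0.02,0.01,-0.3],[0.02,0.01,-0.38],[0.02,0.01,-0.42],[0.02,0.01,-0.42],[0.02,0.01,-0.42]],"twist":[[0,0,0],[0,0,0],[0,0,0],[0,0,0],[0,0,0],[0,0,0],[0,0,0]],"fingers":[-0.8,-0.8,-0.8,-0.8,-0.8,-0.8,-0.8]}'
```

```text
clock: 19.45
position: [0.4937, 0.1257, 0.0162]
ee_rot: [0.0, 1.0, -0.024, 0.0]
contact_force: [-0.8, 0.1, -2.2]
width: 0.0204
```

```bash
python3 -m creep '{"slide":[[0,0,-0.02],[0,0,-0.033],[0,0,-0.033],[0,0,-0.033],[0,0,-0.033],[0,0,-0.033],[0,0,-0.033],[0,0,0.2],[0,0,0.5],[0,0,0.9],[0,0,0.9]],"twist":[[0,0,0],[0,0,0],[0,0,0],[0,0,0],[0,0,0],[0,0,0],[0,0,0],[0,0,0],[0,0,0],[0,0,0],[0,0,0]],"fingers":[-0.8,-0.8,-0.8,-0.5,-0.34,-0.34,-0.34,-0.34,-0.34,-0.34,-0.34]}';  python3 - <<'E'
from h import *
d=get("wrist"); crop(d,160,100,480,340,2.5,"w14.png")
E
```

```text
clock: 20.55
position: [0.497, 0.1262, 0.1566]
ee_rot: [-0.001, 1.0, -0.024, 0.006]
contact_force: [1.0, -0.1, 0.7]
width: 0.0283
```

View pics/w14.png

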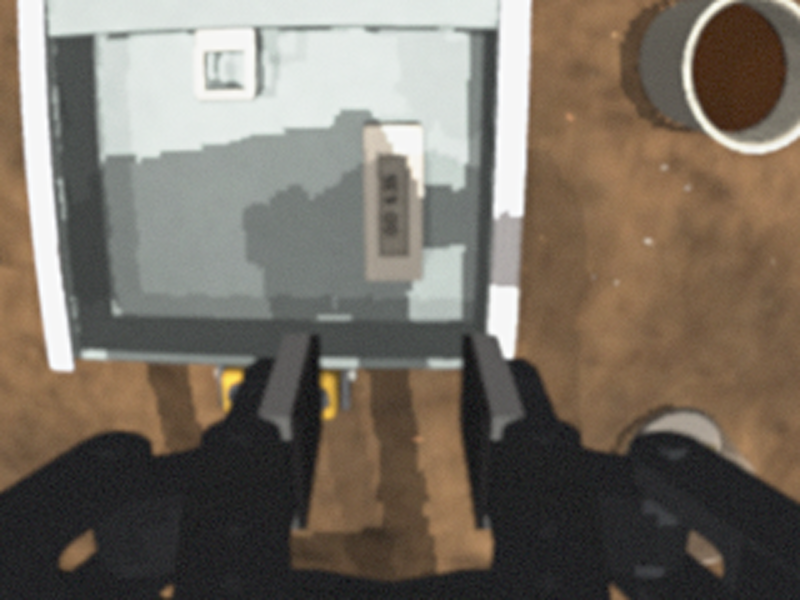

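```bash
python3 -m creep '{"slide":[[0,-0.25,0],[0,-0.5,0],[0,-0.75,0],[0,-1,0],[0,-1,0]],"twist":[[0,0,0],[0,0,0.01],[0,0,0.02],[0,0,0.02],[0,0,0.02]],"fingers":[-0.3,-0.3,0,0.05,0.05]}' && python3 -m creep '{"slide":[[0,-0.25,0],[0,-0.5,0],[0,-0.75,0],[0,-1,0],[0,-1,0]],"twist":[[0,0,0],[0,0,0],[0,0,0],[0,0,0],[0,0,0]],"fingers":[0.05,0.05,0.05,0.05,0.05]}' && python3 -m creep '{"slide":[[0,-0.2,-0.1],[0,-0.3,-0.25],[0,-0.3,-0.25],[0,-0.3,-0.25],[0,-0.3,-0.25]],"twist":[[0,0,0],[0,0,0],[0,0,0],[0,0,0],[0,0,0]],"fingers":[0.05,0.05,0.05,0.05,0.05]}';   python3 - <<'E'
from h import *
d=get("wrist"); crop(d,200,120,440,300,3,"w15.png");np.save("w15.npy",d,allow_pickle=True)
E
```

```text
clock: 21.1
position: [0.4925, -0.028, 0.1492]
ee_rot: [0.001, 0.999, 0.037, -0.001]
contact_force: [0.2, 0.8, 0.3]
width: 0.0452
clock: 21.6
position: [0.4933, -0.1776, 0.1494]
ee_rot: [0.001, 0.999, 0.037, -0.0]
contact_force: [0.3, 0.5, 0.9]
width: 0.0449
clock: 22.1
position: [0.4935, -0.218, 0.1135]
ee_rot: [-0.0, 0.999, 0.039, 0.0]
contact_force: [0.3, -0.5, 0.3]
width: 0.0449
```

View pics/w15.png

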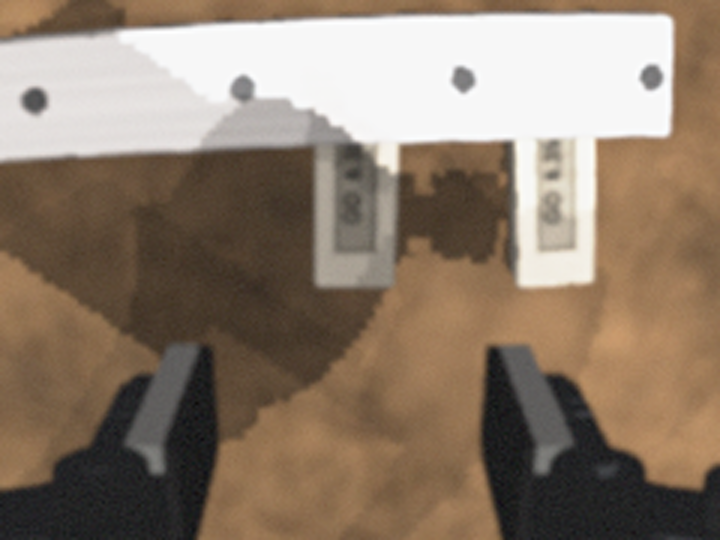

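Run:
```python
from h import *
d=np.load("w15.npy",allow_pickle=True).item()
for a,b in [(314,287),(393,287),(314,146),(398,142),(517,286),(596,286)]: print(P(d,200+a/3,120+b/3,.014).round(4))
```

```text
[ 0.4761 -0.2099  0.014 ]
[ 0.4778 -0.2316  0.014 ]
[ 0.5154 -0.2072  0.014 ]
[ 0.5182 -0.2292  0.014 ]
[ 0.4806 -0.2661  0.014 ]
[ 0.4822 -0.2889  0.014 ]
```

```bash
python3 -m creep '{"slide":[[0.036,-0.007,-0.2],[0.036,-0.007,-0.45],[0.036,-0.007,-0.6],[0.036,-0.007,-0.7],[0.036,-0.007,-0.725],[0.036,-0.007,-0.725]],"twist":[[0,0,0],[0,0,0],[0,0,0],[0,0,0],[0,0,0],[0,0,0]],"fingers":[0.05,0.05,0.05,0.05,0.05,0.05]}' && python3 -m creep '{"slide":[[0,0,0],[0,0,0],[0,0,0],[0,0,0],[0,0,0]],"twist":[[0,0,0],[0,0,0],[0,0,0],[0,0,0],[0,0,0]],"fingers":[-0.3,-0.6,-0.8,-0.8,-0.8]}' 50
```

```text
clock: 22.75
position: [0.4989, -0.2198, 0.0048]
ee_rot: [0.0, 0.999, 0.039, 0.0]
contact_force: [-0.5, -0.4, 0.3]
width: 0.0448
clock: 23.25
position: [0.4996, -0.2207, 0.006]
ee_rot: [0.001, 0.999, 0.039, 0.001]
contact_force: [-0.0, 1.1, 6.9]
width: 0.0204
```

```bash
python3 -m creep '{"slide":[[-0.05,-0.006,0.005],[-0.12,-0.014,0.005],[-0.2,-0.022,0.005],[-0.27,-0.03,0.005],[-0.27,-0.03,0.1],[-0.27,-0.03,0.3],[-0.27,-0.03,0.6],[-0.27,-0.03,0.9],[-0.27,-0.03,0.9]],"twist":[[0,0,0],[0,0,0],[0,0,0],[0,0,0],[0,0,0],[0,0,0],[0,0,0],[0,0,0],[0,0,0]],"fingers":[-0.8,-0.8,-0.8,-0.8,-0.8,-0.8,-0.8,-0.8,-0.8]}' && python3 -m creep '{"slide":[[0.05,0.2,0],[0.1,0.5,0],[0.15,0.8,0],[0.2,1,0],[0.2,1,0]],"twist":[[0,0,0],[0,0,-0.005],[0,0,-0.01],[0,0,-0.0195],[0,0,-0.0195]],"fingers":[-0.8,-0.8,-0.8,-0.8,-0.8]}' && python3 -m creep '{"slide":[[0,0.25,0],[0,0.5,0],[0.05,0.75,0],[0.05,1,0],[0.05,1,0]],"twist":[[0,0,0],[0,0,0],[0,0,0],[0,0,0],[0,0,0]],"fingers":[-0.8,-0.8,-0.8,-0.8,-0.8]}' && python3 -m creep '{"slide":[[0,0.25,0],[0,0.5,0],[0,0.75,0],[0,0.88,0],[0,0.88,-0.2],[0,0.88,-0.4],[0,0.88,-0.4],[0,0.88,-0.4]],"twist":[[0,0,0],[0,0,0],[0,0,0],[0,0,0],[0,0,0],[0,0,0],[0,0,0],[0,0,0]],"fingers":[-0.8,-0.8,-0.8,-0.8,-0.8,-0.8,-0.8,-0.8]}';  python3 - <<'E'
from h import *
d=get("wrist"); crop(d,160,100,480,340,2.5,"w16.png")
E
```

```text
clock: 24.15
position: [0.4596, -0.2269, 0.1445]
ee_rot: [0.003, 0.999, 0.039, 0.004]
contact_force: [1.5, 0.1, -0.9]
width: 0.0203
clock: 24.65
position: [0.4858, -0.0714, 0.1377]
ee_rot: [-0.001, 1.0, -0.021, -0.002]
contact_force: [0.3, -1.1, -1.8]
width: 0.0204
clock: 25.15
position: [0.4937, 0.0775, 0.1381]
ee_rot: [-0.0, 1.0, -0.02, -0.002]
contact_force: [-0.1, -0.4, -1.2]
width: 0.0202
clock: 25.95
position: [0.495, 0.2055, 0.0787]
ee_rot: [0.001, 1.0, -0.023, -0.001]
contact_force: [1.2, -0.4, -1.1]
width: 0.0203
```

View pics/w16.png

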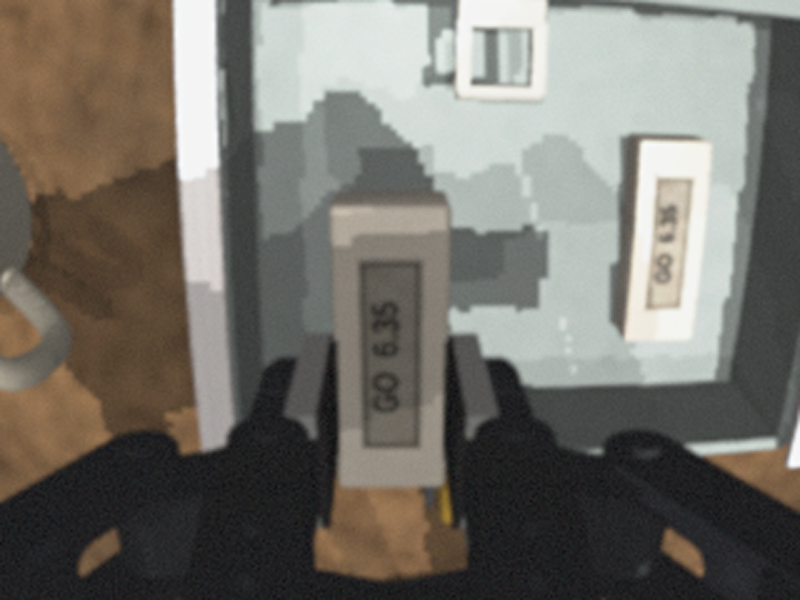

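```bash
python3 -m creep '{"slide":[[0,0.04,-0.1],[0,0.04,-0.2],[0,0.04,-0.3],[0,0.04,-0.38],[0,0.04,-0.42],[0,0.04,-0.44],[0,0.04,-0.44]],"twist":[[0,0,0],[0,0,0],[0,0,0],[0,0,0],[0,0,0],[0,0,0],[0,0,0]],"fingers":[-0.8,-0.8,-0.8,-0.8,-0.8,-0.8,-0.8]}'
```

```text
clock: 26.7
position: [0.4959, 0.2131, 0.0137]
ee_rot: [0.0, 1.0, -0.022, 0.0]
contact_force: [-0.4, 0.1, -1.3]
width: 0.0205
```

Next I'll release it, rise, and go back for the last block.

```bash
python3 -m creep '{"slide":[[0,0,-0.02],[0,0,-0.02],[0,0,-0.02],[0,0,-0.02],[0,0,-0.02],[0,0,-0.02],[0,0,0.2],[0,0,0.5],[0,0,0.9],[0,0,0.9]],"twist":[[0,0,0],[0,0,0],[0,0,0],[0,0,0],[0,0,0],[0,0,0],[0,0,0],[0,0,0],[0,0,0],[0,0,0]],"fingers":[-0.8,-0.8,-0.5,-0.34,-0.34,-0.34,-0.34,-0.34,-0.34,-0.34]}';  python3 - <<'E'
from h import *
d=get("wrist"); cv2.imwrite("pics/w17.png",d["img"])
E
python3 -m creep '{"slide":[[0,-0.25,0],[0,-0.5,0],[0,-0.75,0],[0,-1,0],[0,-1,0]],"twist":[[0,0,0],[0,0,0.01],[0,0,0.02],[0,0,0.02],[0,0,0.02]],"fingers":[-0.3,-0.3,0,0,0]}' && python3 -m creep '{"slide":[[0,-0.25,0],[0,-0.5,0],[0,-0.75,0],[0,-1,0],[0,-1,0]],"twist":[[0,0,0.005],[0,0,0.01],[0,0,0.01],[0,0,0.01],[0,0,0.01]],"fingers":[0,0,0,0,0]}' && python3 -m creep '{"slide":[[0,-0.25,0],[0,-0.5,0],[0,-0.75,0],[0,-1,0],[0,-1,0]],"twist":[[0,0,0],[0,0,0],[0,0,0],[0,0,0],[0,0,0]],"fingers":[0,0,0,0,0]}' && python3 -m creep '{"slide":[[0,-0.2,-0.15],[0,-0.3,-0.3],[0,-0.3,-0.3],[0,-0.3,-0.3]],"twist":[[0,0,0],[0,0,0],[0,0,0],[0,0,0]],"fingers":[0,0,0,0]}';   python3 - <<'E'
from h import *
d=get("wrist"); crop(d,160,100,480,340,2.5,"w18.png");np.save("w18.npy",d,allow_pickle=True)
E
```

```text
clock: 27.7
position: [0.4993, 0.2143, 0.1545]
ee_rot: [-0.002, 1.0, -0.022, 0.006]
contact_force: [0.5, 0.0, -0.1]
width: 0.0282
clock: 28.25
position: [0.4946, 0.0594, 0.1469]
ee_rot: [0.001, 0.999, 0.038, -0.002]
contact_force: [-1.2, 0.4, -0.6]
width: 0.0426
clock: 28.75
position: [0.4956, -0.09, 0.1473]
ee_rot: [0.001, 0.998, 0.07, -0.001]
contact_force: [0.1, 0.8, 0.6]
width: 0.0428
clock: 29.25
position: [0.4962, -0.2398, 0.1473]
ee_rot: [0.001, 0.998, 0.07, -0.0]
contact_force: [1.2, 0.8, 0.7]
width: 0.0425
clock: 29.65
position: [0.4953, -0.2798, 0.1025]
ee_rot: [-0.001, 0.997, 0.072, -0.001]
contact_force: [0.5, 0.5, -0.0]
width: 0.0428
```

View pics/w17.png

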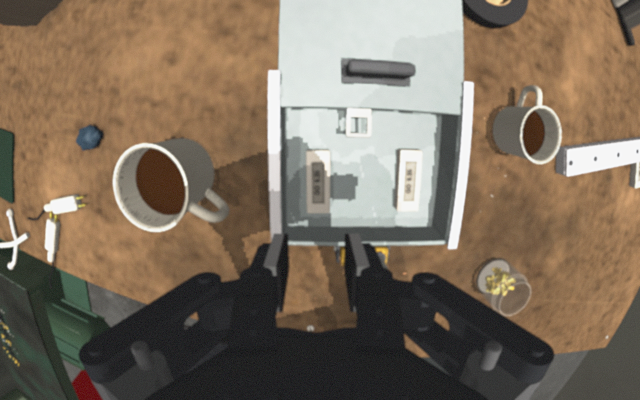

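View pics/w18.png

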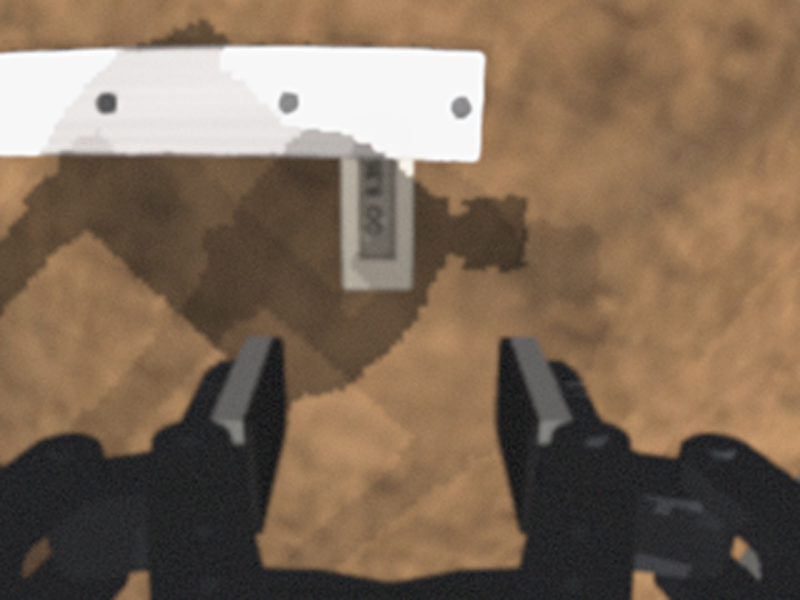

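Run:
```python
from h import *
d=np.load("w18.npy",allow_pickle=True).item()
for a,b in [(342,290),(412,290),(342,158),(413,160)]: print(P(d,160+a/2.5,100+b/2.5,.014).round(4))
```

```text
[ 0.4799 -0.2665  0.014 ]
[ 0.4832 -0.2883  0.014 ]
[ 0.5218 -0.2611  0.014 ]
[ 0.5242 -0.2824  0.014 ]
```

```bash
python3 -m creep '{"slide":[[0.05,0.03,-0.2],[0.05,0.03,-0.4],[0.05,0.03,-0.55],[0.05,0.03,-0.63],[0.05,0.03,-0.65],[0.05,0.03,-0.65]],"twist":[[0,0,0],[0,0,0],[0,0,0],[0,0,0],[0,0,0],[0,0,0]],"fingers":[0,0,0,0,0,0]}'
```

```text
clock: 30.3
position: [0.5038, -0.2771, 0.0067]
ee_rot: [0.0, 0.997, 0.072, 0.0]
contact_force: [-0.3, -0.1, 0.5]
width: 0.0429
```

```bash
python3 -m creep '{"slide":[[0,0.016,-0.012],[0,0.016,-0.012],[0,0.016,-0.012],[0,0.016,-0.012],[0,0.016,-0.012],[0,0.016,-0.012]],"twist":[[0,0,0],[0,0,0],[0,0,0],[0,0,0],[0,0,0],[0,0,0]],"fingers":[0,-0.3,-0.6,-0.8,-0.8,-0.8]}' 50 && python3 -m creep '{"slide":[[-0.05,-0.006,0.005],[-0.12,-0.014,0.005],[-0.2,-0.022,0.005],[-0.27,-0.03,0.005],[-0.27,-0.03,0.1],[-0.27,-0.03,0.3],[-0.27,-0.03,0.6],[-0.27,-0.03,0.9],[-0.27,-0.03,0.9]],"twist":[[0,0,0],[0,0,0],[0,0,0],[0,0,0],[0,0,0],[0,0,0],[0,0,0],[0,0,0],[0,0,0]],"fingers":[-0.8,-0.8,-0.8,-0.8,-0.8,-0.8,-0.8,-0.8,-0.8]}' && python3 -m creep '{"slide":[[0.05,0.2,0],[0.1,0.5,0],[0.15,0.8,0],[0.17,1,0],[0.17,1,0]],"twist":[[0,0,0],[0,0,-0.005],[0,0,-0.01],[0,0,-0.02],[0,0,-0.03]],"fingers":[-0.8,-0.8,-0.8,-0.8,-0.8]}'
```

```text
clock: 30.9
position: [0.5037, -0.2752, 0.0053]
ee_rot: [0.0, 0.997, 0.072, 0.001]
contact_force: [-0.4, 0.7, 5.8]
width: 0.0204
clock: 31.8
position: [0.4642, -0.2819, 0.1445]
ee_rot: [0.004, 0.997, 0.072, 0.004]
contact_force: [0.5, -1.0, -0.7]
width: 0.0206
clock: 32.3
position: [0.4852, -0.1253, 0.1373]
ee_rot: [-0.002, 1.0, -0.022, -0.003]
contact_force: [-0.2, -0.4, -1.3]
width: 0.0204
```

```bash
python3 -m creep '{"slide":[[0.02,0.25,0],[0.04,0.5,0],[0.04,0.75,0],[0.04,1,0],[0.04,1,0]],"twist":[[0,0,0],[0,0,0],[0,0,0],[0,0,0],[0,0,0]],"fingers":[-0.8,-0.8,-0.8,-0.8,-0.8]}' && python3 -m creep '{"slide":[[0,0.25,0],[0,0.5,0],[0,0.75,0],[0,0.96,0],[0,0.96,-0.2],[0,0.96,-0.35],[0,0.96,-0.35],[0,0.96,-0.35]],"twist":[[0,0,0],[0,0,0],[0,0,0],[0,0,0],[0,0,0],[0,0,0],[0,0,0],[0,0,0]],"fingers":[-0.8,-0.8,-0.8,-0.8,-0.8,-0.8,-0.8,-0.8]}';  python3 - <<'E'
from h import *
d=get("wrist"); crop(d,160,100,480,340,2.5,"w19.png")
E
```

```text
clock: 32.8
position: [0.4912, 0.024, 0.1374]
ee_rot: [-0.001, 1.0, -0.02, -0.003]
contact_force: [-0.1, -0.8, -0.6]
width: 0.0202
clock: 33.6
position: [0.4933, 0.1634, 0.0859]
ee_rot: [0.001, 1.0, -0.023, -0.001]
contact_force: [0.2, 0.4, -0.7]
width: 0.0203
```

View pics/w19.png

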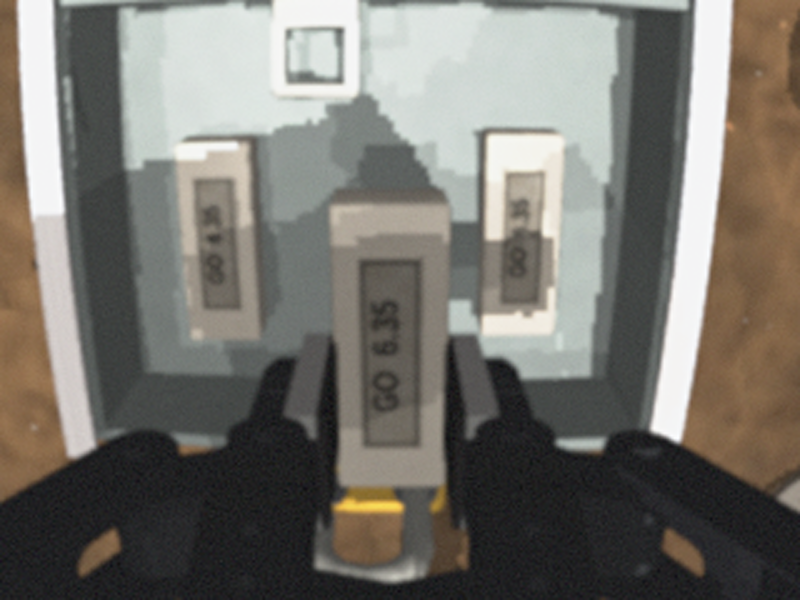

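```bash
python3 -m creep '{"slide":[[0.025,0.02,-0.1],[0.025,0.02,-0.2],[0.025,0.02,-0.3],[0.025,0.02,-0.4],[0.025,0.02,-0.45],[0.025,0.02,-0.48],[0.025,0.02,-0.48]],"twist":[[0,0,0],[0,0,0],[0,0,0],[0,0,0],[0,0,0],[0,0,0],[0,0,0]],"fingers":[-0.8,-0.8,-0.8,-0.8,-0.8,-0.8,-0.8]}'
```

```text
clock: 34.35
position: [0.4982, 0.1673, 0.0149]
ee_rot: [0.0, 1.0, -0.022, 0.0]
contact_force: [0.3, -0.3, -2.0]
width: 0.0203
```

```bash
python3 -m creep '{"slide":[[0,0,-0.02],[0,0,-0.026],[0,0,-0.026],[0,0,-0.026],[0,0,-0.026],[0,0,-0.026],[0,0,-0.026],[0,0,0.2],[0,0,0.5],[0,0,0.9],[0,0,0.9]],"twist":[[0,0,0],[0,0,0],[0,0,0],[0,0,0],[0,0,0],[0,0,0],[0,0,0],[0,0,0],[0,0,0],[0,0,0],[0,0,0]],"fingers":[-0.8,-0.8,-0.8,-0.5,-0.34,-0.34,-0.34,-0.34,-0.34,-0.34,-0.34]}';  python3 - <<'E'
from h import *
d=get("wrist"); cv2.imwrite("pics/w20.png",d["img"])
E
python3 -m creep '{"slide":[[0.2,0,0],[0.4,0,0],[0.6,-0.03,0],[0.7,-0.03,0],[0.7,-0.03,0],[0.7,-0.03,0],[0.7,-0.03,0],[0.7,-0.03,0],[0.7,-0.03,0],[0.7,-0.03,0],[0.7,-0.03,0],[0.7,-0.03,0]],"twist":[[0,0,0.02],[0,0,0.04],[0,0,0.06],[0,0,0.08],[0,0,0.1],[0,0,0.12],[0,0,0.14],[0,0,0.16],[0,0,0.18],[0,0,0.2],[0,0,0.225],[0,0,0.25]],"fingers":[-0.2,-0.2,-0.2,-0.2,-0.2,-0.2,-0.2,-0.2,-0.2,-0.2,-0.2,-0.2]}';   python3 - <<'E'
from h import *
d=get("wrist"); cv2.imwrite("pics/w21.png",d["img"]);np.save("w21.npy",d,allow_pickle=True)
print(telemetry.get_state()["position"])
E
```

```text
clock: 35.45
position: [0.5016, 0.1684, 0.1556]
ee_rot: [-0.001, 1.0, -0.022, 0.006]
contact_force: [0.6, 0.0, 0.7]
width: 0.0284
clock: 36.7
position: [0.6018, 0.1629, 0.1475]
ee_rot: [-0.001, 0.725, 0.688, -0.001]
contact_force: [0.0, -0.4, -0.3]
width: 0.0342
[0.6017868  0.16286154 0.14756802]
```

View pics/w20.png

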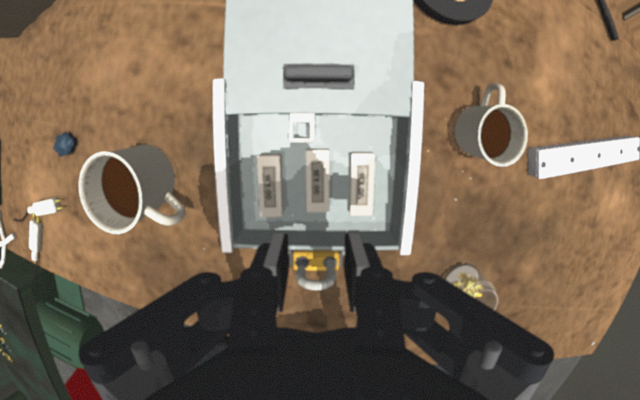

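View pics/w21.png

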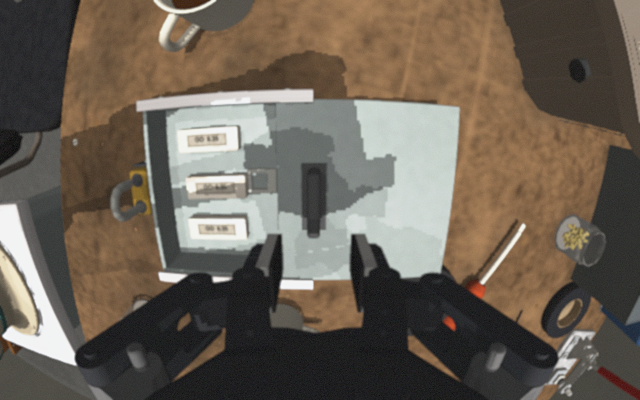

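```bash
python3 -m creep '{"slide":[[0,0,-0.2],[0,0,-0.4],[0,0,-0.55],[0,0,-0.61],[0,0,-0.61],[0,0,-0.61]],"twist":[[0,0,0],[0,0,0],[0,0,0],[0,0,0],[0,0,0],[0,0,0]],"fingers":[-0.2,-0.2,-0.2,-0.2,-0.2,-0.2]}' && python3 -m creep '{"slide":[[0,0,0],[0,0,0],[0,0,0],[0,0,0],[0,0,0]],"twist":[[0,0,0],[0,0,0],[0,0,0],[0,0,0],[0,0,0]],"fingers":[-0.5,-0.8,-1,-1,-1]}' 25 && python3 -m creep '{"slide":[[-0.05,0.002,0],[-0.15,0.007,0],[-0.3,0.015,0],[-0.45,0.022,0],[-0.6,0.03,0],[-0.7,0.035,0],[-0.75,0.037,0],[-0.75,0.037,0],[-0.75,0.037,0]],"twist":[[0,0,0],[0,0,0],[0,0,0],[0,0,0],[0,0,0],[0,0,0],[0,0,0],[0,0,0],[0,0,0]],"fingers":[-1,-1,-1,-1,-1,-1,-1,-1,-1]}'
```

```text
clock: 37.35
position: [0.6034, 0.1631, 0.0585]
ee_rot: [0.0, 0.728, 0.686, 0.0]
contact_force: [0.8, 0.2, 0.1]
width: 0.0344
clock: 37.85
position: [0.6032, 0.1632, 0.0595]
ee_rot: [0.0, 0.728, 0.686, 0.001]
contact_force: [-2.0, 1.3, 5.6]
width: 0.0096
clock: 38.75
position: [0.4904, 0.1696, 0.0594]
ee_rot: [-0.0, 0.728, 0.686, 0.001]
contact_force: [-1.4, 3.3, 9.9]
width: 0.0095
```

```bash
python3 -m creep '{"slide":[[-0.03,0.001,0],[-0.055,0.002,0],[-0.065,0.003,0],[-0.065,0.003,0]],"twist":[[0,0,0],[0,0,0],[0,0,0],[0,0,0]],"fingers":[-1,-1,-1,-1]}' && python3 -m creep '{"slide":[[-0.007,0,0],[-0.015,0,0],[-0.015,0,0]],"twist":[[0,0,0],[0,0,0],[0,0,0]],"fingers":[-1,-1,-1]}'&& python3 -m creep '{"slide":[[-0.007,0,0],[-0.014,0,0],[-0.014,0,0]],"twist":[[0,0,0],[0,0,0],[0,0,0]],"fingers":[-1,-1,-1]}'
```

```text
clock: 39.15
position: [0.4825, 0.1701, 0.0594]
ee_rot: [0.001, 0.728, 0.686, 0.002]
contact_force: [0.8, 2.3, 7.0]
width: 0.0091
clock: 39.45
position: [0.4807, 0.1702, 0.0594]
ee_rot: [0.001, 0.728, 0.686, 0.003]
contact_force: [2.0, 3.2, 7.2]
width: 0.0095
clock: 39.75
position: [0.4788, 0.1703, 0.0594]
ee_rot: [0.001, 0.728, 0.686, 0.003]
contact_force: [1.9, 3.5, 5.8]
width: 0.0093
```

```bash
python3 -m creep '{"slide":[[-0.006,0,0],[-0.012,0,0],[-0.012,0,0]],"twist":[[0,0,0],[0,0,0],[0,0,0]],"fingers":[-1,-1,-1]}' && python3 -m creep '{"slide":[[-0.006,0,0],[-0.012,0,0],[-0.012,0,0]],"twist":[[0,0,0],[0,0,0],[0,0,0]],"fingers":[-1,-1,-1]}'
python3 - <<'E'
from h import *
e=get("scene"); crop(e,240,200,340,290,8,"s22.png")
e=get("side"); crop(e,240,120,400,270,4,"e22.png")
E
```

```text
clock: 40.05
position: [0.4787, 0.1703, 0.0594]
ee_rot: [0.002, 0.728, 0.686, 0.004]
contact_force: [5.0, 4.0, 2.9]
width: 0.0093
clock: 40.35
position: [0.4788, 0.1703, 0.0595]
ee_rot: [0.003, 0.728, 0.686, 0.005]
contact_force: [8.9, 3.0, -0.9]
width: 0.0096
```

View pics/s22.png

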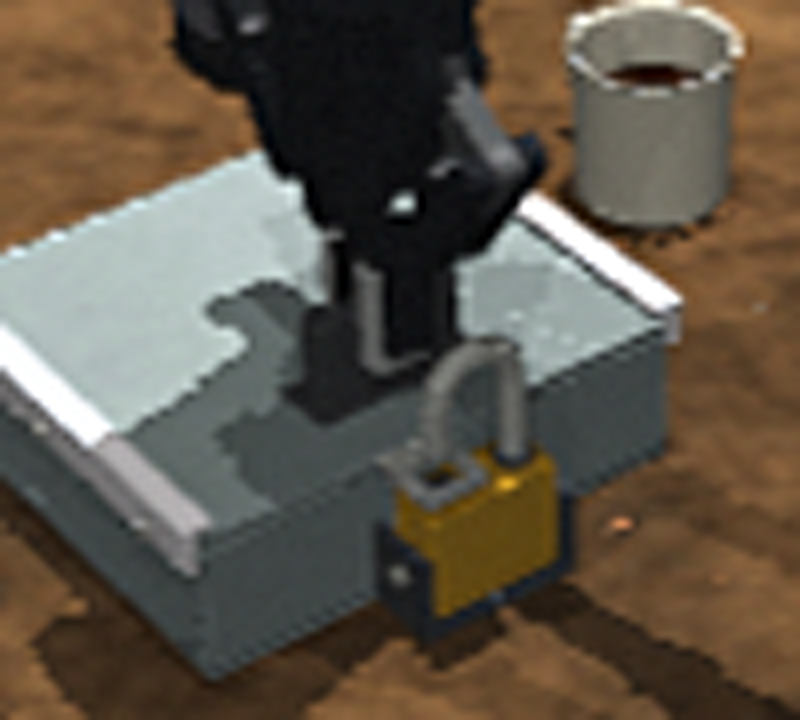

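View pics/e22.png

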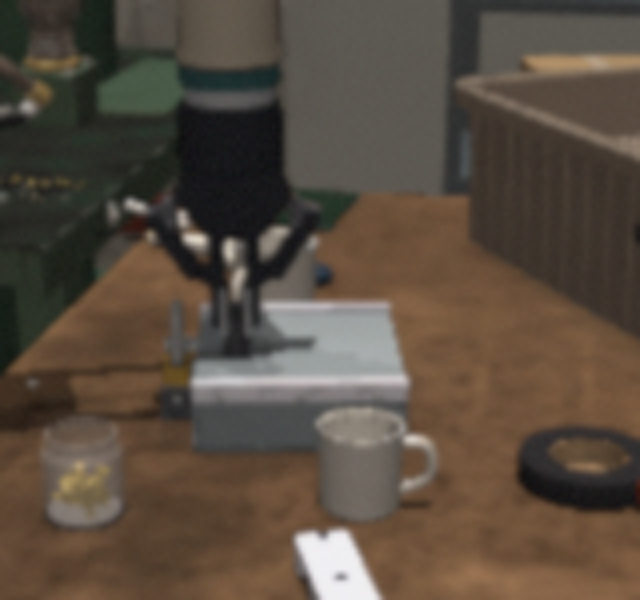

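```bash
python3 -m creep '{"slide":[[0,0,0],[0,0,0],[0,0,0],[0,0,0],[0,0,0.15],[0,0,0.35],[0,0,0.5],[0,0,0.5]],"twist":[[0,0,0],[0,0,0],[0,0,0],[0,0,0],[0,0,0],[0,0,0],[0,0,0],[0,0,0]],"fingers":[-0.7,-0.4,-0.4,-0.4,-0.4,-0.4,-0.4,-0.4]}';  python3 - <<'E'
from h import *
d=get("wrist"); crop(d,200,100,440,280,3.3,"w23.png");np.save("w23.npy",d,allow_pickle=True)
d=get("scene"); crop(d,240,200,340,290,8,"s23.png");
E
```

```text
clock: 41.25
position: [0.4744, 0.1694, 0.1358]
ee_rot: [0.002, 0.728, 0.686, 0.002]
contact_force: [-0.2, 0.2, 0.1]
width: 0.0253
```

View pics/w23.png

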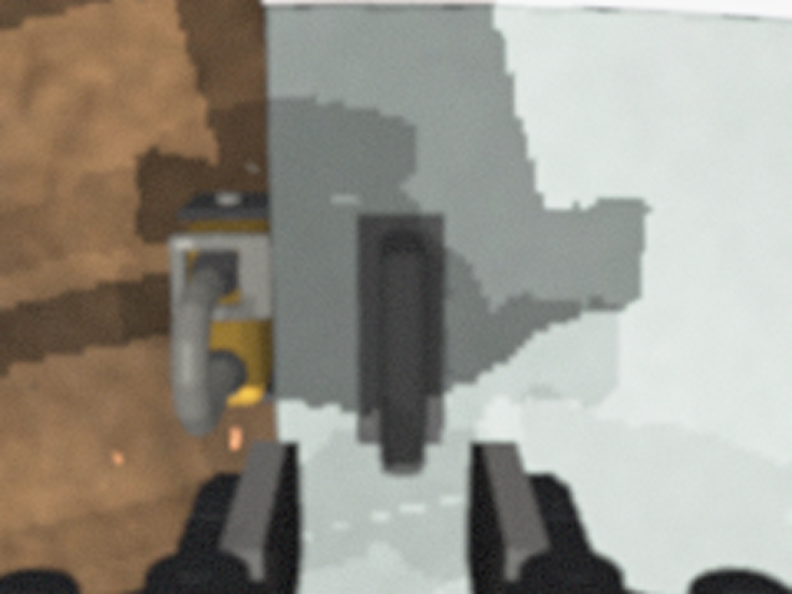

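View pics/s23.png

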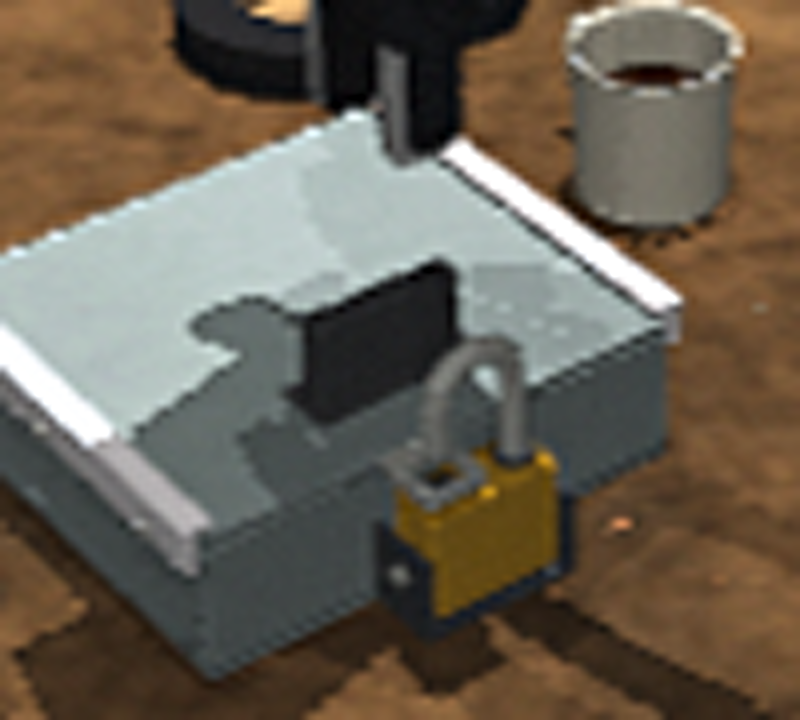

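Run:
```python
from h import *
d=np.load("w23.npy",allow_pickle=True).item()
w=lambda a,b,z=None:print(a,b,P(d,200+a/3.3,100+b/3.3,z).round(4))
w(404,235,.078);w(404,465,.078);w(404,350)
for b in (300,330,360,390): w(191,b)
w(190,350,.085); w(190,300,.085);w(195,410,.085)
```

```text
404 235 [0.4805 0.1982 0.078 ]
404 465 [0.4779 0.1485 0.078 ]
404 350 [0.4792 0.1743 0.0781]
191 300 [0.4361 0.1871 0.0763]
191 330 [0.4363 0.1819 0.0805]
191 360 [0.4362 0.1764 0.0834]
191 390 [0.4355 0.1701 0.0837]
190 350 [0.4366 0.179  0.085 ]
190 300 [0.4377 0.1893 0.085 ]
195 410 [0.4361 0.1662 0.085 ]
```

```bash
python3 -m creep '{"slide":[[-0.1,0.005,0],[-0.2,0.01,0],[-0.26,0.013,0],[-0.26,0.013,-0.1],[-0.26,0.013,-0.2],[-0.26,0.013,-0.2],[-0.26,0.013,-0.2]],"twist":[[0,0,0],[0,0,0],[0,0,0],[0,0,0],[0,0,0],[0,0,0],[0,0,0]],"fingers":[-1,-1,-1,-1,-1,-1,-1]}';  python3 - <<'E'
from h import *
e=get("side"); crop(e,240,120,400,270,4,"e24.png")
d=get("scene"); crop(d,240,190,340,280,8,"s24.png");
E
```

```text
clock: 42.05
position: [0.4329, 0.171, 0.1031]
ee_rot: [-0.0, 0.727, 0.686, -0.0]
contact_force: [0.6, 0.3, 0.2]
width: -0.0002
```

View pics/e24.png

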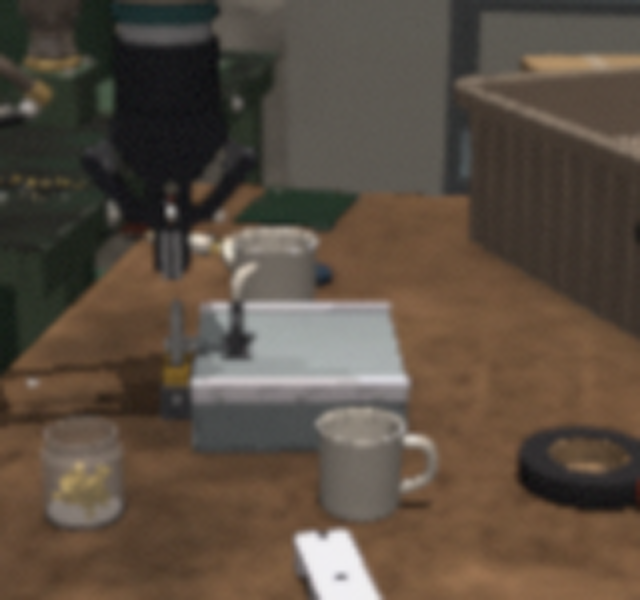

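View pics/s24.png

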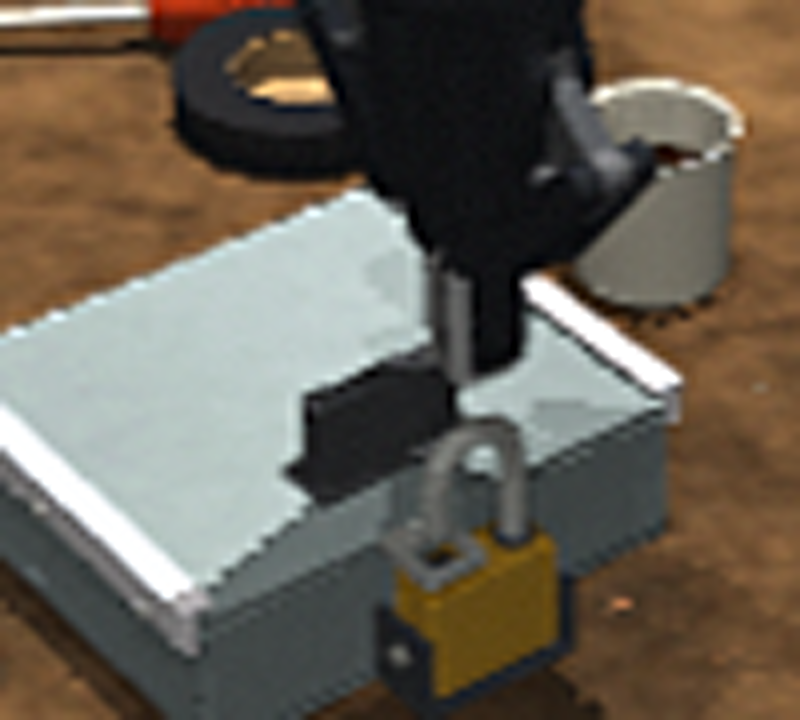

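```bash
python3 -m creep '{"slide":[[0.01,0,-0.04],[0.015,0,-0.08],[0.015,0,-0.1],[0.015,0,-0.1]],"twist":[[0,0,0],[0,0,0],[0,0,0],[0,0,0]],"fingers":[-1,-1,-1,-1]}' && python3 -m creep '{"slide":[[0,0,-0.02],[0,0,-0.04],[0,0,-0.06],[0,0,-0.06]],"twist":[[0,0,0],[0,0,0],[0,0,0],[0,0,0]],"fingers":[-1,-1,-1,-1]}'
```

```text
clock: 42.55
position: [0.4354, 0.1708, 0.0875]
ee_rot: [-0.0, 0.728, 0.686, -0.001]
contact_force: [-0.0, -0.2, 1.0]
width: -0.0002
clock: 42.95
position: [0.4361, 0.171, 0.079]
ee_rot: [0.0, 0.728, 0.686, 0.0]
contact_force: [0.0, -0.5, 2.1]
width: 0.0001
```

Contact with the spring at about 2 N. I'll press on.

```bash
python3 -m creep '{"slide":[[0,0,-0.02],[0,0,-0.04],[0,0,-0.06],[0,0,-0.08],[0,0,-0.08],[0,0,-0.08]],"twist":[[0,0,0],[0,0,0],[0,0,0],[0,0,0],[0,0,0],[0,0,0]],"fingers":[-1,-1,-1,-1,-1,-1]}' && python3 -m creep '{"slide":[[0,0,-0.01],[0,0,-0.02],[0,0,-0.025],[0,0,-0.025]],"twist":[[0,0,0],[0,0,0],[0,0,0],[0,0,0]],"fingers":[-1,-1,-1,-1]}'
```

```text
clock: 43.55
position: [0.4357, 0.171, 0.0668]
ee_rot: [-0.0, 0.728, 0.686, -0.0]
contact_force: [0.0, 0.2, -1.3]
width: 0.0004
clock: 43.95
position: [0.436, 0.1711, 0.0639]
ee_rot: [0.0, 0.728, 0.686, 0.0]
contact_force: [-2.2, 0.2, 5.3]
width: -0.0002
```

```bash
python3 -m creep '{"slide":[[0,0,-0.01],[0,0,-0.02],[0,0,-0.02]],"twist":[[0,0,0],[0,0,0],[0,0,0]],"fingers":[-1,-1,-1]}' && python3 -m creep '{"slide":[[0,0,0.1],[0,0,0.3],[0,0,0.6],[0,0,1],[0,0,1]],"twist":[[0,0,0],[0,0,0],[0,0,0],[0,0,0],[0,0,0]],"fingers":[-1,-1,-1,-1,-1]}' && python3 -m creep '{"slide":[[0,-0.3,0.3],[0,-0.6,0.5],[0,-1,0.5],[0,-1,0.5],[0,-1,0.5]],"twist":[[0,0,0],[0,0,0],[0,0,0],[0,0,0],[0,0,0]],"fingers":[-1,-1,-1,-1,-1]}'
python3 - <<'E'
from h import *
e=get("side"); crop(e,240,120,400,270,4,"e25.png")
d=get("scene"); crop(d,180,180,340,290,5,"s25.png")
w=get("wrist"); cv2.imwrite("pics/w25.png",w["img"])
C=cloud(d).reshape(-1,3)
s=C[(abs(C[:,0]-.4355)<.012)&(abs(C[:,1]-.171)<.014)&(C[:,2]<.12)]; print("top of shackle z",np.sort(s[:,2])[-6:])
E
```

```text
clock: 44.25
position: [0.4359, 0.1712, 0.0633]
ee_rot: [0.0, 0.728, 0.686, 0.0]
contact_force: [-6.3, -1.4, 26.1]
width: -0.0005
clock: 44.75
position: [0.4392, 0.1718, 0.2159]
ee_rot: [0.003, 0.728, 0.686, 0.005]
contact_force: [0.7, 0.6, 0.3]
width: 0.0
clock: 45.25
position: [0.4361, 0.0182, 0.2854]
ee_rot: [0.001, 0.729, 0.684, -0.0]
contact_force: [0.3, 0.5, -0.4]
width: -0.0
top of shackle z [0.06255583 0.06277108 0.06281013 0.06295534 0.06310417 0.06341426]
```

View pics/e25.png

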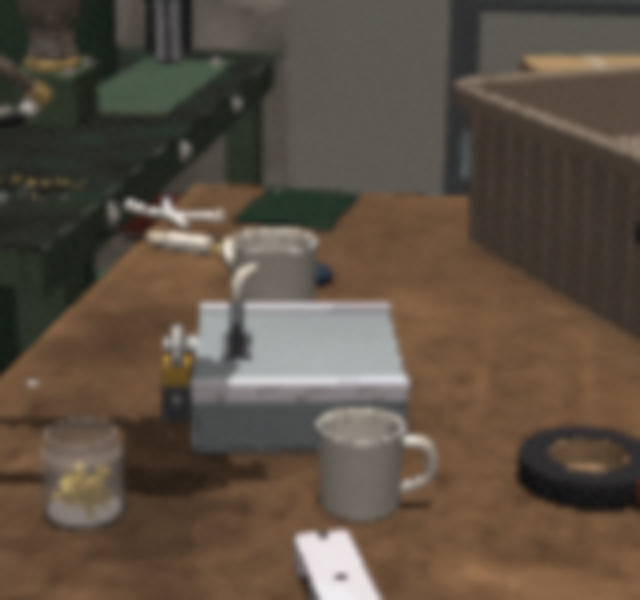

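View pics/s25.png

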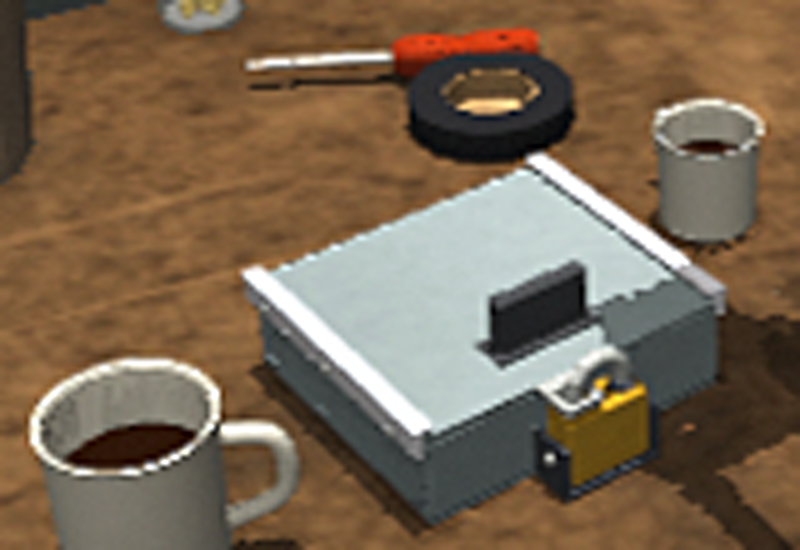

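View pics/w25.png

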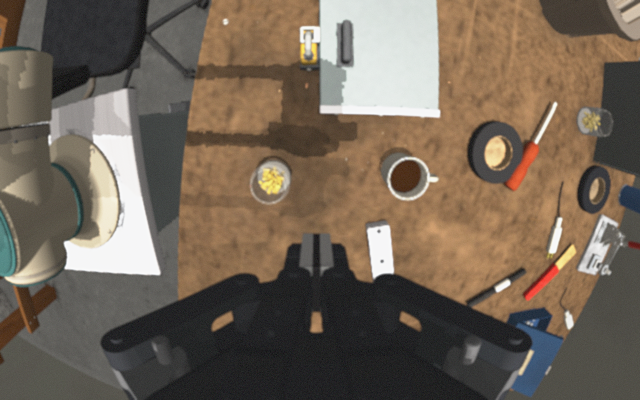

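The shackle is down and staying down, at (308,45) in the wrist view, with the lid shut. One full side view to check the rack before I hand in.

Run:
```python
from h import *
e=get("side"); crop(e,230,150,430,330,4,"e26.png")
```

```text
(no output)
```

View pics/e26.png

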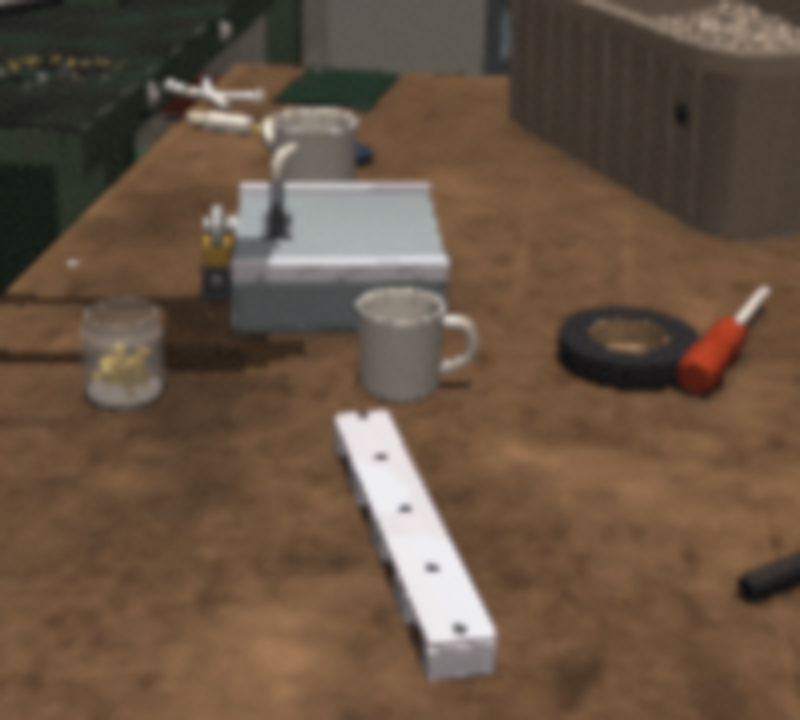

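```bash
python3 -c "
from rig import order; print(order.sign_off())"
```

```text
the job is handed in; nothing more can be done
None
```

The job is done and handed in at about 45 s on the clock, in the order asked. `sign_off` returns no verdict.

**What I did**
- I lifted the large mug by its handle and stood it upright on the table to the left of the box.
- I slid the lid open to about 0.12 m.
- There were three gauge blocks. I drew each one forward from under the lip, lifted it out and laid it flat in the box.
- I slid the lid shut to its hard stop.
- I pressed the shackle straight down until the force dropped as it snapped past the pawl, then pressed to the bottom. The peak force was about 26 N.

**Last checks**
- **Lock:** the shackle stayed down after I let go. The depth image puts its top at about 63 mm, against the 65 mm expected when locked.
- **Lid:** the tab sits where a shut lid puts it along the sliding direction, to within 1 mm. Sideways (along y) it read about 4 mm off from one close wrist-camera picture.
- **Blocks:** all three were seen in the box before I closed the lid, and the rack is empty. I saw none of them knocked aside.
- **Everything else:** the mug is upright, and the tape roll, the jar and the small mug look to be where they were.

No check failed. The sideways tab reading was the only one that disagreed.

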